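# Hang the filter key in the drying locker

## Robot

A 7-joint arm with a two-finger parallel gripper is mounted at the origin on the work surface. World frame = base frame: x ahead of the robot, y to its left, z up, the work surface at z = 0. Lengths are in m, angles in rad, forces in N, time in s.
With the tool pointing down it reaches from about 0.425 to 0.925 m from the base axis. Payload 6.8 kg.
Tool frame: the origin (TCP) lies at the very end of the fingers, on their centre line; the grasp point (between the pads) lies 19 mm behind it (r.grip_depth is the distance from the TCP to the grasp point, in m); z points along the fingers, y is the direction in which the jaws open and shut (so a half turn about z gives the same grasp; the last joint's range is limited). The gripper opens to 85 mm and grips with 20 to 120 N. Pads are 22 mm wide; open, the fingers measure 114 mm over their backs; the gripper's body (76 mm by 85 mm) begins 54 mm behind the grasp point. The pads swing forward as they close: fully open they stand 13 mm farther back than shut.
Start: joints at [-1.32, 0.477, 0.022, 1.555, -0.011, 1.109, -0.083], TCP at [0.237, 0.632, 0.231] pointing down, gripper open.
Joint ranges: [-2.96, 2.96], [-0.34, 2.1], [-1.41, 1.46], [0.24, 2.44], [-1.37, 4.51], [0.17, 1.92], [-2.96, 2.96]. Speed limits (rad/s): [2.39, 2.39, 3.14, 3.14, 3.14, 3.14, 3.14].

## Interface

Orientations are given as a rotation vector (axis times angle).
In Python, from bench import r, grab_frame gives the robot as it stands. The module is installed in compiled form; this text tells all that it offers.
- The arm moves only by the tool play_rows, never from a script. Its argument "increments" is a list of rows, each a list of 7 numbers: the shift along the tool's x, y, z in mm, then the turn, a rotation vector about the tool's x, y, z in rad, then the closure in counts, from 0 (fully open) to 255 (shut). In form: [[tx, ty, tz, rx, ry, rz, claw], ...]. A call has 1 to 5 rows; each row shifts and turns the pose as measured when the row begins, along the tool's axes as they then stand; what a row does not reach is not made up. A row lasts 1/10 s, in which the tool goes at most 50 mm and 8.59 degrees, less where a joint would pass 70% of its speed; a pose out of reach is approached as far as the arm can. A call is refused whole if a number of a shift passes 50 or a number of a turn 0.15, either way. A call with a gripper value outside its range is refused whole. The fingers move at their own pace and stop on an object; "force" is the grip in N (left out, the last holds). Time passes only in rows, so rows that do not move let the fingers close. It gives the time, the measured TCP pose, the force and the opening at its end, in the units of the state.
- r.get_obs(): the state, without advancing time (a new reading comes with each control period).
- grab_frame(name): name is "scene" or "top" or "wrist"; returns a dict with "color" (400x640x3 uint8, blue, green, red), "depth" (400x640 float32, m along the optical axis (not along the pixel's ray), 0 where there is no reading), "K" (3x3 intrinsics, pixels), "k1" (the pictures are not rectified: a ray, as slopes to the right and down, at radius r is drawn at 1 + k1 r^2 times it, then the intrinsics apply), "T" (4x4, takes a point from camera to world coordinates). Camera axes: x right, y up, looking along -z (the intrinsics and any distortion apply to the point x, -y, -z); pixel columns grow to the right and rows downward; lengths in m; the calibration is good to about 2 mm. A picture is of the moment at which its call begins.
- r.hand_in(): hands the job in, once; it reports no verdict.
The state is a dict: "clock": time; "joints": joint angles; "qvel": joint speeds; "tau": joint torques, N m; "tcp_pos": TCP position; "orientation": TCP orientation; "contact_force": force on the tool from outside, world axes, zero at the start; "moment": the same for the moment, N m; "grip_width": finger opening in m.
Only numpy, scipy, OpenCV 4.12 (cv2) and the standard library are available. Lean on these libraries where they do the work, as an engineer would, in place of code of your own. Each camera call takes 0.05 s, during which the arm holds its last target.

## Task

Pick up the steel filter key and hang it in the low drying locker: pass its slotted head in under the front lip, tilted nose-up, lift the slot over the upturned hook tip deep inside and press it gently down past the sprung wire keeper until that snaps back up above it. Then lay the shaft on the locker's front rail with the grip pointing straight out and let go. Never force anything against the locker, and leave the bottle and glassware where they stand.

Things in the scene. Friction and masses are not known exactly. Their poses are not given: they have to be found in the camera images.
- key: filter key, 220 mm long, about 0.16 kg. Origin on its axis at the middle of the black rubber grip; +x along the key to its head, +z up as it lies. Grip 80 x 18 x 18 mm (x -40 to 40 mm); steel neck 14 wide, 8 thick (x 40 to 149); flat head 46 wide, 6 thick (x 149 to 181), all centred on the axis. Starts flat, neck on the rest block, grip clear, axis 34 mm over the bench
- key_slot (a point): centre of the oblong slot right through the key's head along the key's z: 165 mm from the key's origin along +x; slot 17 mm (key x) by 32 mm (key y), with rims 7 mm wide around it. Pushed on here, the key can turn in a weak grip: hold it firmly
- rest: fixed wooden block 95 x 60 x 30 mm under the key's neck, origin at the centre of its underside; its middle is about 102 mm from the key's origin along the key's +x
- locker: fixed grey locker, clear roof, open front. Origin on the bench under the middle of the front; +x level into the locker, +z up. Inside 210 wide (walls 8 mm more each side), 200 deep, roof underside 250 mm up. Front open below the lip but for the rail. Hung, the key slopes nose-up about 22 to 36 degrees, slot centre 164 to 176 mm up. Key and locker may press on each other with at most 22 N
- locker_rail (a point): middle of the rest rail's top, 112 mm up, 5 mm behind the front: a round steel rail 10 mm thick across the locker's front, on which the hung key's shaft lies
- locker_lip (a point): middle of the lower edge of the front lip, 194 mm up: a plate 6 mm thick that hangs from the roof's front edge across the whole width
- hook_zone (a point): middle of the range of the hook, on the locker's centre line, 99 mm behind the front, 173 mm up; axes as the locker's. The hook: 6 mm round bar pointing to the front, level part's top 173 mm up, ending in an upright square-cut tip, top 214 mm up. Set by hand, the upright's axis is within 22 mm in front of or behind this point, unmeasured: feel for it; its post is 34 mm farther in
- keeper (a joint): sprung wire gate 14 mm wide, 4 thick, bridging level from a pivot 25 mm behind the hook tip's axis, 207 mm up, to within 1 mm of the tip. 0 = shut (level); grows (rad) as its free end swings down towards the post, to 1.35; never goes up. Pressed down by the slot's far rim with some 2 to 6 N it opens about 1 rad, the rim drops past its end onto the level bar, and it springs shut to 0 above it
- beaker: bystander: clear open beaker, 72 mm across, 100 mm tall; origin at the centre of its underside
- bottle: bystander: white bottle, 60 mm across, 150 mm tall; origin at the centre of its underside
- cylinder: bystander: clear measuring cylinder, 44 mm across on a 72 mm foot, 200 mm tall; origin at the centre of its underside
Things that resemble listed ones, but are neither listed nor needed, are in the scene too. What is meant by the key is not pink, and is the smaller of those in its own colour.

How it is judged:
By the outcome, as a careful person would: the job done as asked, in the order asked, and still so for the second after the job is handed in, with the robot touching nothing.
It also fails if it takes over 69 s, if anything falls off the work surface, if the arm or the gripper's body presses on something with over 40 N, if the wrist force passes 120 N, or if a joint passes its speed limit or range.

## Working session

There is one attempt and no reset: what is moved stays moved. The work goes in short steps, Python scripts to look and compute and a tool call to move; the robot and the scene stay as the last step left them, time stands still between calls to the robot, and variables do not carry over. Pictures are saved under pics/ and viewed, and the job is handed in when it is done.

Besides the shell and the picture viewer there is one more tool, called after "Call:" as name([rows], argument=value, ...), one row to a line, values as JSON. play_rows: Moves the arm, as the interface text tells. Its arguments: {"type":"object","properties":{"increments":{"type":"array","items":{"type":"array","items":{"type":"number"}}},"force":{"type":"number"}},"required":["increments"]}

```bash
mkdir -p pics
cat > h.py <<'E'
from bench import r, grab_frame
import numpy as np, cv2
from scipy.spatial.transform import Rotation as R
def save(n,f): cv2.imwrite('pics/'+n,f['color'])
def ray(f,u,v):
    K=f['K'];d=np.array([(u-K[0,2])/K[0,0],(v-K[1,2])/K[1,1]]);s=d.copy()
    for _ in range(30): s=d/(1+f['k1']*(s@s))
    w=f['T'][:3,:3]@np.array([s[0],-s[1],-1.]);return f['T'][:3,3],w
def onz(f,u,v,z):
    o,d=ray(f,u,v);return o+d*(z-o[2])/d[2]
def dep(f,u,v):
    o,d=ray(f,u,v);return o+d*f['depth'][int(v),int(u)]
def proj(f,p):
    q=np.linalg.inv(f['T'])@np.append(p,1);s=np.array([q[0],-q[1]])/-q[2]
    s=s*(1+f['k1']*(s@s));K=f['K'];return np.array([K[0,0]*s[0]+K[0,2],K[1,1]*s[1]+K[1,2]])
E
python3 - <<'E'
from h import *
np.set_printoptions(precision=4,suppress=True)
for n in ['scene','top','wrist']:
    f=grab_frame(n);save(n+'0.png',f);print(n,f['K'][0],f['k1'],f['T'])
    import pickle;pickle.dump(f,open(n+'0.pkl','wb'))
print(r.get_obs())
E
```

```text
scene [512.8404   0.     322.8746] 0.05016687519671104 [[-0.1058 -0.794   0.5987  1.2626]
 [ 0.9944 -0.0803  0.0692  0.1471]
 [-0.0068  0.6026  0.798   1.2415]
 [ 0.      0.      0.      1.    ]]
top [422.2887   0.     317.6826] -0.1010678600447696 [[-0.0124  0.9971 -0.075   0.3323]
 [-0.9999 -0.0116  0.0115  0.0509]
 [ 0.0106  0.0751  0.9971  1.4718]
 [ 0.      0.      0.      1.    ]]
wrist [303.4535   0.     319.4727] -0.025928000859288664 [[ 0.3506 -0.8894 -0.2933  0.1625]
 [ 0.9365  0.3327  0.1107  0.6584]
 [-0.0008 -0.3135  0.9496  0.3741]
 [ 0.      0.      0.      1.    ]]
{'clock': 0.15, 'joints': array([-1.3201,  0.4776,  0.0224,  1.5562, -0.0115,  1.1093, -0.0831]), 'qvel': array([-0.0008, -0.0017, -0.0018, -0.0049,  0.001 ,  0.    ,  0.0012]), 'tau': array([  0.0036, -59.6928,   1.6102, -28.1494,   0.0126,   0.0064,
        -0.    ]), 'tcp_pos': array([0.2369, 0.6316, 0.2305]), 'orientation': array([-0.5606, -3.091 ,  0.0022]), 'contact_force': array([0.4687, 0.2529, 0.1124]), 'moment': array([ 0.0476, -0.0034,  0.0597]), 'grip_width': 0.08548752518735372}
```

View pics/scene0.png

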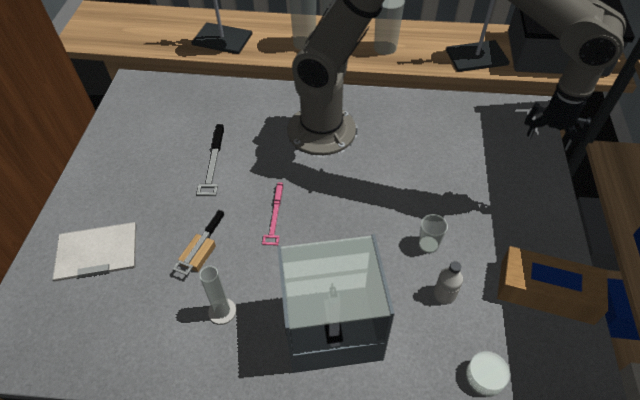

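View pics/top0.png

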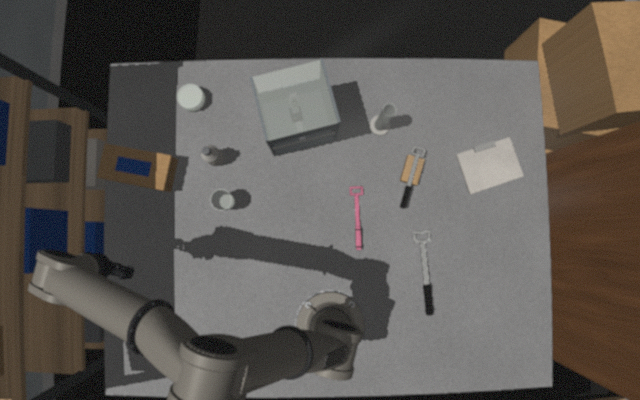

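View pics/wrist0.png

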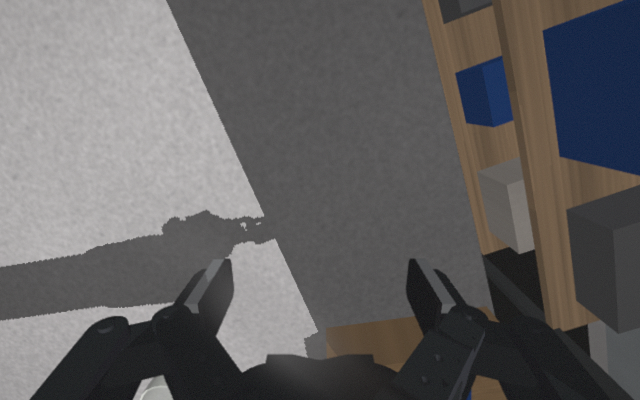

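Run:
```python
import cv2
s=cv2.imread('pics/scene0.png');t=cv2.imread('pics/top0.png')
cv2.imwrite('pics/s_lock.png',cv2.resize(s[215:385,250:420],None,fx=3.5,fy=3.5,interpolation=2))
cv2.imwrite('pics/t_lock.png',cv2.resize(t[50:170,240:440],None,fx=4,fy=4,interpolation=2))
cv2.imwrite('pics/s_key.png',cv2.resize(s[195:330,160:260],None,fx=4.4,fy=4.4,interpolation=2))
```

```text
(no output)
```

View pics/s_lock.png

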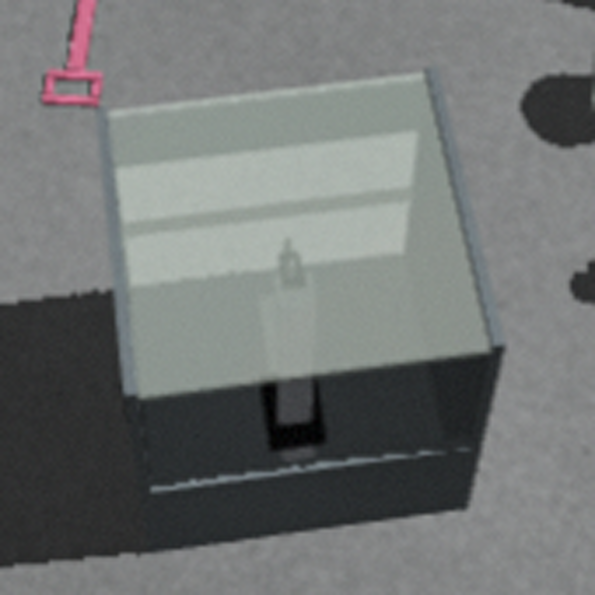

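View pics/t_lock.png

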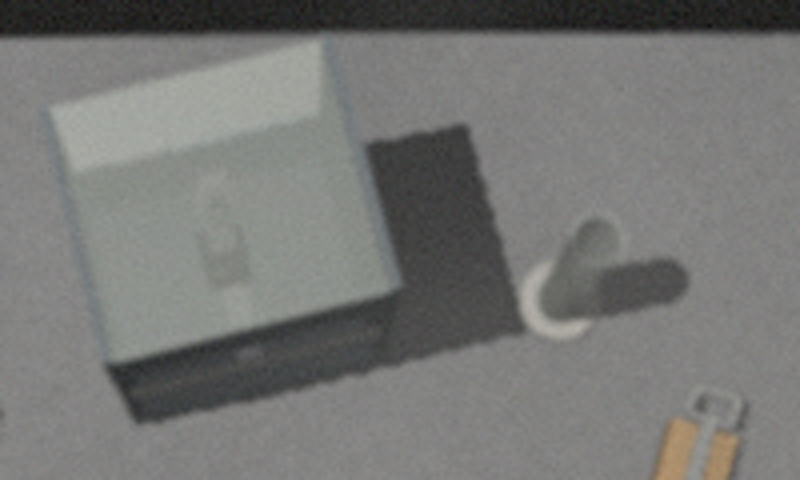

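View pics/s_key.png

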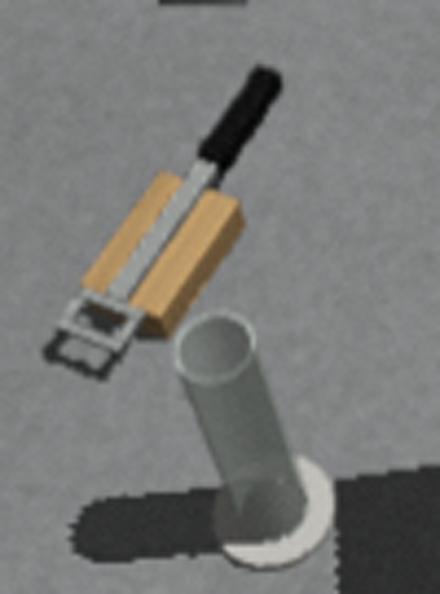

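Run:
```python
from h import *
import pickle
np.set_printoptions(precision=3,suppress=True)
f=pickle.load(open('scene0.pkl','rb'))
# crop coords /3.5 + (250,215)
for u,v in [(108,112),(430,75),(135,395),(498,347),(140,548),(468,508),(270,140),(270,180),(270,212),(270,240),(290,250),(290,290),(290,330),(295,390),(295,410),(270,420),(295,440),(200,440),(200,470),(200,485),(200,510),(400,400),(400,480)]:
    U,V=250+u/3.5,215+v/3.5; print((u,v),dep(f,U,V), onz(f,U,V,0.254))
print('top')
f=pickle.load(open('top0.pkl','rb'))
for u,v in [(48,112),(322,42),(112,362),(400,288),(140,420),(390,340),(250,120),(200,250),(215,185),(240,300),(250,350),(250,335),(250,365),(250,380),(250,325)]:
    U,V=240+u/4,50+v/4; print((u,v),dep(f,U,V), onz(f,U,V,0.254))
```

```text
(108, 112) [ 0.651 -0.02   0.267] [ 0.643 -0.022  0.254]
(430, 75) [0.599 0.185 0.264] [0.592 0.185 0.254]
(135, 395) [0.838 0.025 0.26 ] [0.835 0.024 0.254]
(498, 347) [0.786 0.234 0.262] [0.783 0.234 0.254]
(140, 548) [0.838 0.013 0.006] [0.923 0.04  0.254]
(468, 508) [0.784 0.239 0.   ] [0.882 0.22  0.254]
(270, 140) [0.656 0.085 0.258] [0.653 0.085 0.254]
(270, 180) [0.685 0.088 0.258] [0.683 0.088 0.254]
(270, 212) [0.709 0.091 0.26 ] [0.706 0.091 0.254]
(270, 240) [0.726 0.093 0.256] [0.725 0.093 0.254]
(290, 250) [0.734 0.106 0.26 ] [0.731 0.105 0.254]
(290, 290) [0.759 0.108 0.256] [0.758 0.108 0.254]
(290, 330) [0.785 0.111 0.254] [0.785 0.111 0.254]
(295, 390) [0.75  0.112 0.091] [0.822 0.117 0.254]
(295, 410) [0.748 0.112 0.053] [0.834 0.118 0.254]
(270, 420) [0.748 0.095 0.032] [0.842 0.104 0.254]
(295, 440) [0.76  0.114 0.031] [0.853 0.12  0.254]
(200, 440) [0.757 0.045 0.008] [0.858 0.065 0.254]
(200, 470) [0.779 0.048 0.008] [0.876 0.068 0.254]
(200, 485) [0.83  0.058 0.112] [0.885 0.069 0.254]
(200, 510) [0.831 0.056 0.071] [0.899 0.071 0.254]
(400, 400) [0.713 0.186 
[... 156 characters left out ...]
.254] [0.835 0.023 0.254]
(112, 362) [0.592 0.18  0.257] [0.593 0.18  0.254]
(400, 288) [ 0.71  -0.048  0.005] [ 0.646 -0.032  0.254]
(140, 420) [0.592 0.181 0.013] [0.549 0.16  0.254]
(390, 340) [ 0.664 -0.039  0.002] [ 0.607 -0.023  0.254]
(250, 120) [0.775 0.078 0.255] [0.775 0.078 0.254]
(200, 250) [0.677 0.116 0.251] [0.676 0.115 0.254]
(215, 185) [0.725 0.104 0.255] [0.725 0.104 0.254]
(240, 300) [0.637 0.086 0.258] [0.638 0.086 0.254]
(250, 350) [0.652 0.085 0.02 ] [0.6   0.079 0.254]
(250, 335) [0.617 0.08  0.232] [0.611 0.079 0.254]
(250, 365) [0.619 0.083 0.113] [0.589 0.079 0.254]
(250, 380) [0.627 0.085 0.011] [0.578 0.079 0.254]
(250, 325) [0.619 0.079 0.254] [0.619 0.079 0.254]
```

Run:
```python
from h import *
import pickle
np.set_printoptions(precision=4,suppress=True)
for n,(x0,y0,x1,y1) in {'top':(390,140,435,212),'scene':(165,200,235,285)}.items():
    f=pickle.load(open(n+'0.pkl','rb'));c=f['color'].astype(int)
    P=[]
    m=(c.max(2)<50);mm=np.zeros_like(m);mm[y0:y1,x0:x1]=m[y0:y1,x0:x1]
    k,l,st,ce=cv2.connectedComponentsWithStats(mm.astype(np.uint8))
    for i in range(1,k):
        if st[i,4]>20: print(n,'dark',st[i],ce[i],onz(f,*ce[i],.040))
    i=1+np.argmax(st[1:,4]); 
    vs,us=np.nonzero(l==i)
    W=np.array([onz(f,u,v,.040) for u,v in zip(us,vs)])
    pc=W.mean(0);U,S,Vt=np.linalg.svd(W-pc);t=(W-pc)@Vt[0];print('dir',Vt[0],np.degrees(np.arctan2(Vt[0][1],Vt[0][0])),'ext',np.percentile(t,[1,99]),t.min(),t.max(), 'w',np.percentile((W-pc)@Vt[1],[2,98]))
    print(pc+Vt[0]*(t.max()+t.min())/2)
    # depth points above bench
    D=[]
    for v in range(y0,y1):
        for u in range(x0,x1):
            p=dep(f,u,v)
            b,g,rr=c[v,u]
            if p[2]>.029 and p[2]<.06 and abs(rr-b)<25: D.append(p)
    D=np.array(D);pc=D.mean(0);U,S,Vt=np.linalg.svd((D-pc)[:,:2]);t=(D-pc)[:,:2]@Vt[0];print('depthdir',Vt[0],np.degrees(np.arctan2(Vt[0][1],Vt[0][0])),t.min(),t.max(),pc,len(D), pc[:2]+Vt[0]*t.min(),pc[:2]+Vt[0]*t.max(),'z',np.median(D[:,2]))
```

```text
top dark [401 187  10  20  93] [405.4731 196.3548] [ 0.44   -0.2661  0.04  ]
dir [-0.9476  0.3195 -0.    ] 161.36986476615456 ext [-0.0336  0.0354] -0.03454325216769567 0.03639371143885852 w [-0.0075  0.0074]
[ 0.4392 -0.2659  0.04  ]
depthdir [-0.9515  0.3075] 162.08875266076836 -0.11048005180047846 0.11171442907247542 [ 0.5072 -0.2867  0.0398] 337 [ 0.6123 -0.3207] [ 0.4009 -0.2523] z 0.04012971480724703
scene dark [205 211  19  24 180] [214.2833 221.8944] [ 0.443  -0.2623  0.04  ]
dir [ 0.9615 -0.2749  0.    ] -15.95764941491541 ext [-0.0403  0.0378] -0.04141054230795862 0.04159068191879436 w [-0.0113  0.0109]
[ 0.4429 -0.2623  0.04  ]
depthdir [ 0.9523 -0.3051] -17.7636783730197 -0.11704966420802532 0.10405690056768072 [ 0.5131 -0.2861  0.0392] 514 [ 0.4016 -0.2504] [ 0.6121 -0.3179] z 0.03877477943905061
```

Run:
```python
from h import *
import pickle
np.set_printoptions(precision=4,suppress=True)
for n,(x0,y0,x1,y1) in {'top':(235,50,350,165),'scene':(265,225,405,375)}.items():
    f=pickle.load(open(n+'0.pkl','rb'))
    P=np.array([dep(f,u,v) for v in range(y0,y1) for u in range(x0,x1)])
    Q=P[(P[:,2]>.243)&(P[:,2]<.28)];z=np.median(Q[:,2])
    m=np.zeros((400,640),np.uint8)
    for v in range(y0,y1):
        for u in range(x0,x1):
            zz=dep(f,u,v)[2]
            if .243<zz<.28:m[v,u]=1
    m=cv2.morphologyEx(m,cv2.MORPH_OPEN,np.ones((3,3)))
    cs,_=cv2.findContours(m,0,2);cc=max(cs,key=cv2.contourArea)[:,0]
    W=np.array([onz(f,u,v,z) for u,v in cc])[:,:2]
    rc=cv2.minAreaRect((W*1000).astype(np.float32));print(n,z,len(Q),rc,cv2.boxPoints(rc))
    ap=cv2.approxPolyDP(cc.reshape(-1,1,2),4,True)[:,0];print(ap.tolist(),[onz(f,u,v,z)[:2].round(4).tolist() for u,v in ap])
```

```text
top 0.25655691855073826 5098 ((713.827392578125, 102.59567260742188), (203.99562072753906, 228.4386749267578), 14.341690063476562) [[586.7156 187.9902]
 [643.3008 -33.3294]
 [840.9391  17.2012]
 [784.3539 238.5207]]
[[322, 59], [250, 77], [266, 141], [339, 122]] [[0.8389, 0.0189], [0.7855, 0.234], [0.5906, 0.1859], [0.645, -0.0284]]
scene 0.2568805079114892 8763 ((714.74462890625, 104.24130249023438), (210.55026245117188, 229.14808654785156), 14.036498069763184) [[584.8241 189.8609]
 [640.4016 -32.4451]
 [844.6652  18.6217]
 [789.0876 240.9277]]
[[374, 234], [277, 245], [286, 331], [393, 317]] [[0.5874, 0.1875], [0.6401, -0.0311], [0.8433, 0.0204], [0.7902, 0.2357]]
```

```bash
cat >> h.py <<'E'
def keyR(yaw,pitch,sx):
    # key frame: x head, z up; tool z = -keyz, tool x = sx*key x
    K=R.from_euler('ZY',[yaw,-pitch]).as_matrix()
    x=sx*K[:,0];z=-K[:,2];return np.column_stack([x,np.cross(z,x),z])
def pose():
    o=r.get_obs();return o['tcp_pos'],R.from_rotvec(o['orientation']).as_matrix(),o
def plan(pt,Rt):
    p,Rc,o=pose()
    d=Rc.T@(pt-p)*1000;w=R.from_matrix(Rc.T@Rt).as_rotvec()
    print('clock',o['clock'],'pos',p.round(4),'F',o['contact_force'].round(2),'M',o['moment'].round(2),'grip',round(o['grip_width'],4),'q',o['joints'].round(2))
    print('tool shift mm',d.round(1),'turn',w.round(3),'|d|',np.linalg.norm(d).round(1),'|w|',np.linalg.norm(w).round(3))
E
python3 - <<'E'
from h import *
p,Rc,o=pose();print(Rc.round(3))
f=grab_frame('wrist');print('cam in tool',Rc.T@(f['T'][:3,3]-p),'\n',(Rc.T@f['T'][:3,:3]).round(3))
yaw=np.radians(-17.8)
for sx in(1,-1):
    print(sx);plan(np.array([.4397,-.2637,.10]),keyR(yaw,0,sx))
E
```

```text
[[-0.936  0.351 -0.   ]
 [ 0.351  0.936 -0.001]
 [-0.    -0.001 -1.   ]]
cam in tool [ 0.07906532 -0.00115488 -0.14370427] 
 [[ 0.001  0.95   0.313]
 [ 1.    -0.    -0.001]
 [-0.001  0.313 -0.95 ]]
1
clock 0.2 pos [0.2369 0.6317 0.2307] F [ 0.5  -0.26 -0.92] M [ 0.    0.01 -0.01] grip 0.0857 q [-1.32  0.48  0.02  1.56 -0.01  1.11 -0.08]
tool shift mm [-504.3 -767.   131.6] turn [0.000e+00 2.000e-03 3.094e+00] |d| 927.3 |w| 3.094
-1
clock 0.2 pos [0.2369 0.6317 0.2307] F [ 0.5  -0.26 -0.92] M [ 0.    0.01 -0.01] grip 0.0857 q [-1.32  0.48  0.02  1.56 -0.01  1.11 -0.08]
tool shift mm [-504.3 -767.   131.6] turn [-0.001  0.    -0.048] |d| 927.3 |w| 0.048
```

Call:
play_rows([
  [-27,-18,-20,0,0,0,0],
  [-27,-18,-20,0,0,0,0],
  [-27,-18,-20,0,0,0,0],
  [-27,-18,-20,0,0,0,0],
  [-27,-18,-20,0,0,0,0],
], force=120)

```text
clock: 0.7
tcp_pos: [0.3285, 0.4984, 0.328]
orientation: [-0.543, -3.089, 0.016]
contact_force: [0.5, 1.0, 1.0]
grip_width: 0.0853
```

Call:
play_rows([
  [-33,-34,0,0,0,0,0],
  [-33,-34,0,0,0,0,0],
  [-33,-34,0,0,0,0,0],
  [-33,-34,0,0,0,0,0],
  [-33,-34,0,0,0,0,0],
])

```text
clock: 1.2
tcp_pos: [0.4291, 0.2772, 0.3322]
orientation: [-0.537, -3.093, 0.004]
contact_force: [1.9, 0.8, 0.3]
grip_width: 0.0855
```

Call:
play_rows([
  [-33,-34,0,0,0,0,0],
  [-30,-35,0,0,0,0,0],
  [-25,-40,0,0,0,0,0],
  [-25,-40,0,0,0,0,0],
  [-15,-45,0,0,0,0,0],
])

```text
clock: 1.7
tcp_pos: [0.4865, 0.0413, 0.3327]
orientation: [-0.538, -3.094, 0.002]
contact_force: [0.1, 0.4, -0.1]
grip_width: 0.0853
```

Run:
```python
from h import *
f=grab_frame('wrist');save('w1.png',f)
yaw=np.radians(-17.8)
plan(np.array([.4397,-.2637,.10]),keyR(yaw,0,-1))
```

```text
clock 1.75 pos [0.4856 0.0315 0.3329] F [-1.08 -7.8  -0.95] M [-0.51  0.06  0.  ] grip 0.0855 q [-0.58  0.06  0.41  1.88 -0.02  1.21  1.05]
tool shift mm [ -59.8 -291.6  234.2] turn [-0.004  0.    -0.045] |d| 378.8 |w| 0.045
```

View pics/w1.png

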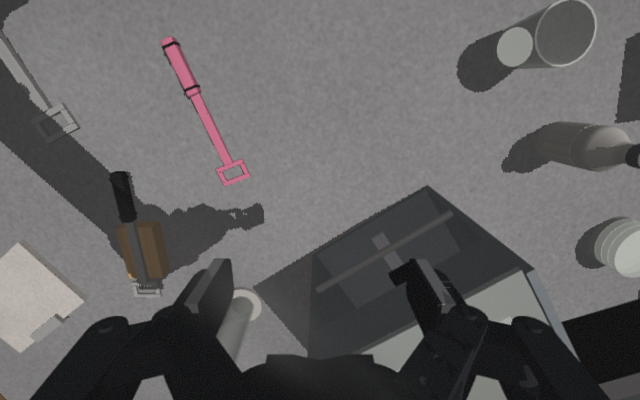

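Call:
play_rows([
  [-10,-47,10,0,0,-0.009,0],
  [-10,-47,10,0,0,-0.009,0],
  [-10,-47,10,0,0,-0.009,0],
  [-10,-47,10,0,0,-0.009,0],
  [-10,-47,10,0,0,-0.009,0],
])

```text
clock: 2.25
tcp_pos: [0.4567, -0.1992, 0.2857]
orientation: [0.473, 3.101, -0.0]
contact_force: [2.0, -0.5, -0.6]
grip_width: 0.0852
```

Run:
```python
from h import *
f=grab_frame('wrist');save('w2.png',f)
yaw=np.radians(-17.8)
import pickle;pickle.dump(f,open('w2.pkl','wb'))
plan(np.array([.4397,-.2637,.10]),keyR(yaw,0,-1))
np.set_printoptions(precision=1)
for p in [(.4397,-.2637,.043),(.4016,-.2515,.034),(.612,-.319,.034)]: print(proj(f,p))
```

```text
clock 2.3 pos [ 0.4537 -0.2078  0.2847] F [-2.13 -6.38 -0.31] M [-0.32  0.14 -0.07] grip 0.0856 q [-0.27  0.13  0.64  1.94 -0.08  1.09  1.66]
tool shift mm [ -3.  -56.7 185. ] turn [-0.004  0.004 -0.001] |d| 193.5 |w| 0.006
[268.6 166.9]
[268.3 134.7]
[274.9 283.3]
```

View pics/w2.png

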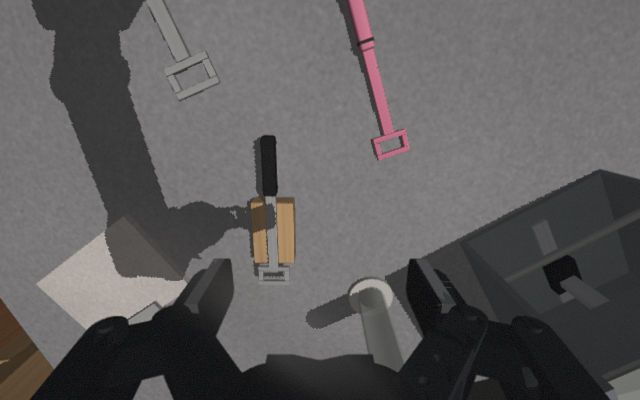

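Call:
play_rows([
  [-2,-28,35,0,0,0,0],
  [-1,-28,35,0,0,0,0],
  [0,0,45,0,0,0,0],
  [0,0,40,0,0,0,0],
  [0,0,20,0,0,0,0],
])

```text
clock: 2.8
tcp_pos: [0.4426, -0.2678, 0.1098]
orientation: [0.497, 3.088, -0.011]
contact_force: [-0.6, -0.6, -0.1]
grip_width: 0.0852
```

Run:
```python
from h import *
f=grab_frame('wrist');save('w3.png',f)
yaw=np.radians(-17.8)
plan(np.array([.4397,-.2637,.015]),keyR(yaw,0,-1))
np.set_printoptions(precision=1)
for p in [(.4397,-.2637,.043),(.4016,-.2515,.034),(.612,-.319,.034)]: print(proj(f,p))
```

```text
clock 2.85 pos [ 0.4415 -0.2668  0.1078] F [-1.29  1.95 -1.54] M [ 0.05  0.1  -0.04] grip 0.0853 q [-0.04  0.42  0.57  2.08 -0.34  0.71  2.01]
tool shift mm [ 3.8  2.8 92.8] turn [-0.005  0.011 -0.008] |d| 92.9 |w| 0.015
[325.3 207.1]
[325.  150.6]
[325.4 379.4]
```

View pics/w3.png

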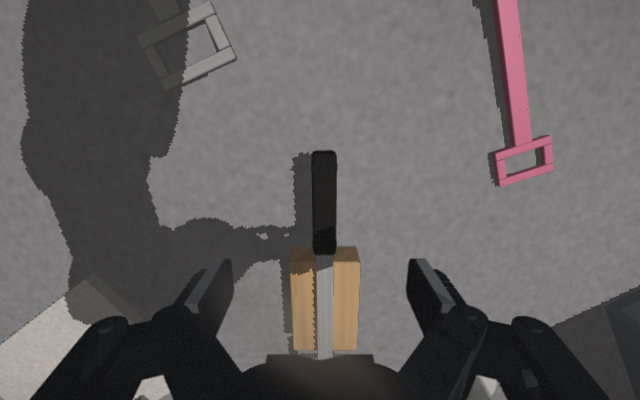

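Call:
play_rows([
  [2,1,35,-0.002,0.005,-0.004,0],
  [1,1,30,-0.002,0.005,-0.003,0],
  [0,0,20,0,0,0,0],
  [0,0,6,0,0,0,0],
  [0,0,0,0,0,0,0],
])

```text
clock: 3.35
tcp_pos: [0.443, -0.2635, 0.0157]
orientation: [0.484, 3.101, 0.0]
contact_force: [-0.2, 0.4, 0.2]
grip_width: 0.0857
```

Run:
```python
from h import *
plan(np.array([.4397,-.2637,.015]),keyR(np.radians(-17.8),0,-1))
```

```text
clock 3.35 pos [ 0.443  -0.2635  0.0157] F [-0.16  0.35  0.23] M [ 0.   -0.03  0.  ] grip 0.0857 q [ 0.07  0.58  0.44  2.11 -0.48  0.54  2.12]
tool shift mm [ 3.1 -1.1  0.7] turn [0.001 0.003 0.001] |d| 3.3 |w| 0.003
```

Call:
play_rows([
  [3,-1,0,0,0,0,60],
  [0,0,0,0,0,0,150],
  [0,0,0,0,0,0,255],
  [0,0,0,0,0,0,255],
  [0,0,0,0,0,0,255],
], force=120)

```text
clock: 3.85
tcp_pos: [0.4425, -0.2646, 0.0203]
orientation: [0.483, 3.094, -0.002]
contact_force: [-1.5, 0.4, 2.9]
grip_width: 0.0157
```

Call:
play_rows([
  [0,0,0,0,0,0,255],
  [0,0,0,0,0,0,255],
  [0,0,0,0,0,0,255],
  [0,0,0,0,0,0,255],
])

```text
clock: 4.25
tcp_pos: [0.4425, -0.2646, 0.0205]
orientation: [0.483, 3.093, -0.002]
contact_force: [-0.3, -0.2, 1.4]
grip_width: 0.0155
```

Call:
play_rows([
  [0,0,-10,0,0,0,255],
  [0,0,-30,0,0,0,255],
  [0,0,-40,0,0,0,255],
  [0,0,-40,0,0,0,255],
  [0,0,-20,0,0,0,255],
])

```text
clock: 4.75
tcp_pos: [0.4371, -0.2628, 0.1631]
orientation: [-0.486, -3.102, -0.002]
contact_force: [0.6, 0.7, -2.8]
grip_width: 0.0155
```

Run:
```python
from h import *
import pickle
plan(np.array([.4397,-.2637,.15]),keyR(np.radians(-17.8),0,-1))
for n in ['wrist','scene','top']:
    f=grab_frame(n);save(n+'4.png',f);pickle.dump(f,open(n+'4.pkl','wb'))
```

```text
clock 4.75 pos [ 0.4371 -0.2628  0.1631] F [ 0.61  0.73 -2.85] M [0.03 0.08 0.  ] grip 0.0155 q [-0.1   0.34  0.64  2.04 -0.27  0.84  1.95]
tool shift mm [-2.8 -0.1 13.1] turn [ 0.001 -0.001 -0.   ] |d| 13.4 |w| 0.002
```

View pics/wrist4.png

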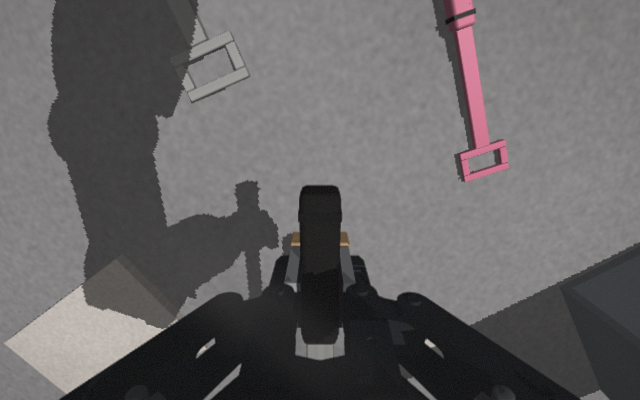

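View pics/scene4.png

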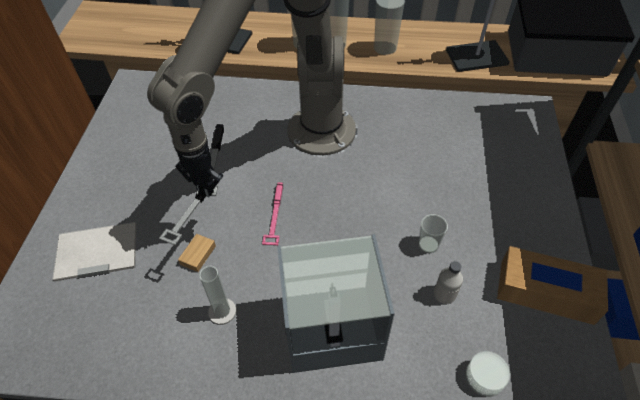

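```bash
cat > inhand.py <<'E'
from h import *
def inhand(n,f,guess_pitch=0,show=True):
    p,Rc,o=pose()
    # predicted key frame
    K=np.column_stack([-Rc[:,0],-Rc[:,1]*-1*-1,-Rc[:,2]]);K[:,1]=np.cross(K[:,2],K[:,0])
    o0=p-0.019*Rc[:,2]
    D=[]
    vs,us=np.nonzero(f['depth']>0)
    c=[proj(f,o0+K[:,0]*t) for t in (.03,.2)]
    u0,u1=sorted([c[0][0],c[1][0]]);v0,v1=sorted([c[0][1],c[1][1]])
    for v in range(max(0,int(v0)-12),min(400,int(v1)+12)):
        for u in range(max(0,int(u0)-12),min(640,int(u1)+12)):
            q=K.T@(dep(f,u,v)-o0)
            if abs(q[1])<.03 and .05<q[0]<.2 and abs(q[2])<.035: D.append(q)
    D=np.array(D)*1000
    print(n,len(D),'xmax',np.percentile(D[:,0],99) if len(D) else None)
    for a in range(50,200,15):
        s=D[(D[:,0]>=a)&(D[:,0]<a+15)]
        if len(s)>2: print(a,len(s),'y',np.median(s[:,1]).round(1),s[:,1].min().round(1),s[:,1].max().round(1),'z',np.median(s[:,2]).round(1))
    return D
E
python3 - <<'E'
from inhand import *
import pickle
for n in ['scene','top']: inhand(n,pickle.load(open(n+'4.pkl','rb')))
E
```

```text
scene 366 xmax 177.241703253269
50 33 y -0.3 -9.3 6.2 z 1.6
65 29 y 1.8 -7.9 6.7 z 1.9
80 34 y 0.3 -7.1 6.5 z 2.9
95 32 y 0.7 -9.0 7.2 z 2.8
110 34 y 0.7 -10.9 8.4 z 1.4
125 37 y 0.3 -8.8 7.8 z 1.8
140 71 y -2.0 -23.8 23.9 z 0.4
155 36 y 7.8 -24.8 22.0 z -0.5
170 60 y -0.3 -22.0 21.3 z 0.3
top 231 xmax 179.49323873866877
50 15 y -0.1 -6.1 4.6 z -0.8
65 18 y -1.1 -7.5 3.9 z -1.2
80 18 y -0.8 -6.8 4.2 z -0.4
95 25 y 0.8 -7.2 6.9 z -1.0
110 22 y -0.8 -7.4 7.0 z 0.7
125 23 y -0.8 -7.8 6.1 z -0.9
140 46 y -0.1 -23.3 22.8 z -2.5
155 25 y 6.6 -24.4 22.7 z -3.4
170 39 y -1.2 -24.7 22.0 z -2.6
```

Run:
```python
import cv2
s=cv2.imread('pics/w2.png');t=cv2.imread('pics/w1.png')
cv2.imwrite('pics/w2z.png',cv2.resize(s[165:370,440:640],None,fx=3,fy=3,interpolation=2))
cv2.imwrite('pics/w1z.png',cv2.resize(t[180:360,250:550],None,fx=2.6,fy=2.6,interpolation=2))
import pickle
s=pickle.load(open('scene0.pkl','rb'))['color'];c=s[255:360,300:370]
cv2.imwrite('pics/s_h.png',cv2.convertScaleAbs(cv2.resize(c,None,fx=5.5,fy=5.5,interpolation=2),alpha=1.6,beta=-60))
s=pickle.load(open('top0.pkl','rb'))['color'];c=s[80:150,265:325]
cv2.imwrite('pics/t_h.png',cv2.convertScaleAbs(cv2.resize(c,None,fx=8,fy=8,interpolation=2),alpha=2,beta=-100))
```

```text
(no output)
```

View pics/w2z.png

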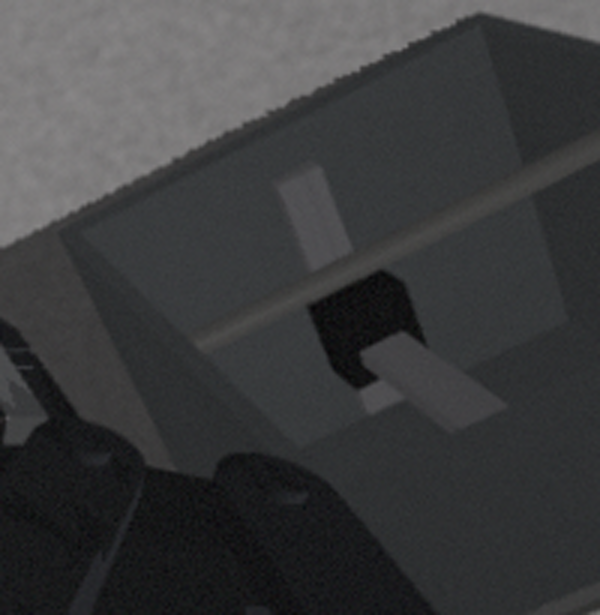

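View pics/w1z.png

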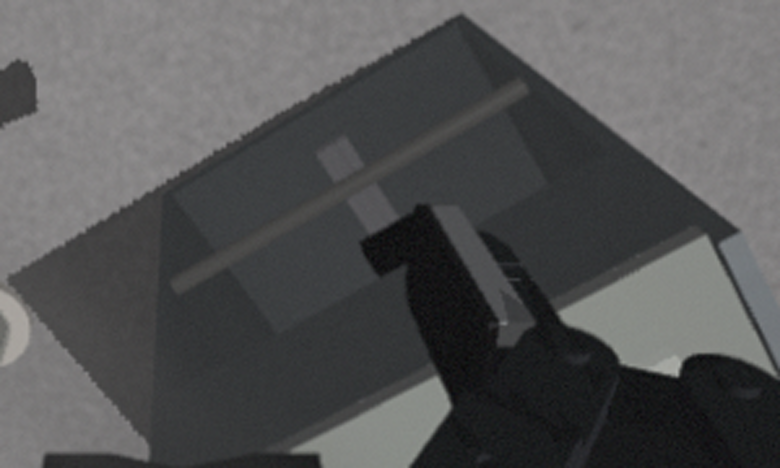

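View pics/s_h.png

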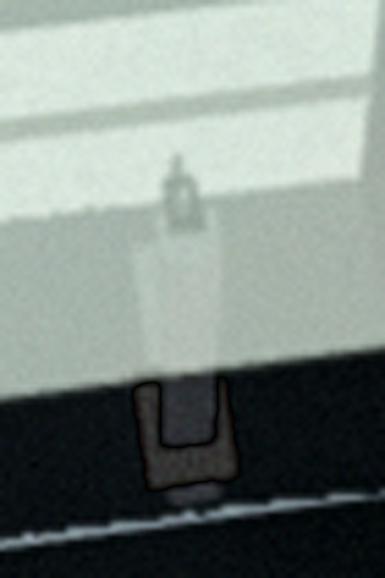

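View pics/t_h.png

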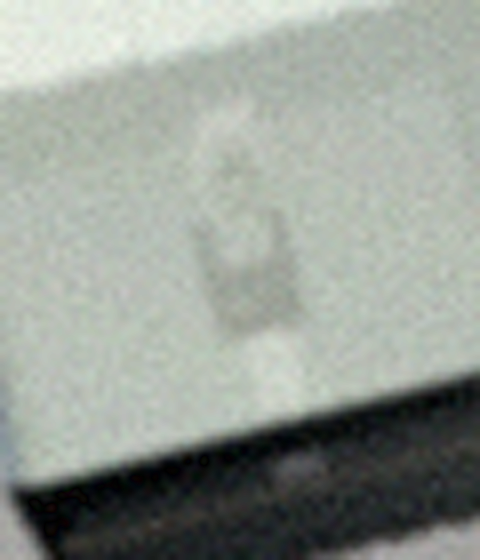

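```bash
cat >> h.py <<'E'
F0=np.array([.6155,.0782,0.]);YL=np.radians(14.1)
LR=R.from_euler('z',YL).as_matrix()
def toL(p): return LR.T@(np.asarray(p)-F0)
def fromL(p): return F0+LR@np.asarray(p)
E
python3 - <<'E'
from h import *
import pickle
np.set_printoptions(precision=4,suppress=True)
f=pickle.load(open('scene0.pkl','rb'))
for n,u,v,z in [('tip top',178,155,.214),('keeper front',180,175,.209),('keeper back',182,228,.209),('post corner l',135,240,.19),('post r',218,208,.19)]:
    print(n,toL(onz(f,300+u/5.5,255+v/5.5,z))*1000)
f=pickle.load(open('top0.pkl','rb'))
for n,u,v,z in [('blob',235,105,.214),('keeper',232,165,.209),('postfront?',250,240,.18),('rail',290,480,.112),('base',250,300,.05),('base fr',265,325,.03)]:
    print(n,toL(onz(f,265+u/8,80+v/8,z))*1000)
for x in (77,99,121):
    for z in (.214,.173): print(x,z,'top', (proj(f,fromL([x/1000,0,z]))-[265,80])*8)
f=pickle.load(open('scene0.pkl','rb'))
for x in (77,99,121):
    for z in (.214,.173): print(x,z,'scene', (proj(f,fromL([x/1000,0,z]))-[300,255])*5.5)
E
```

```text
tip top [ 89.1855   2.053  214.    ]
keeper front [ 95.7348   1.9229 209.    ]
keeper back [119.6218  -0.9147 209.    ]
post corner l [112.5967 -19.2275 190.    ]
post r [103.0334  16.8995 190.    ]
blob [134.6379  -7.3672 214.    ]
keeper [113.5345  -0.5265 209.    ]
postfront? [ 91.5083  -0.787  180.    ]
rail [  9.5605   6.3079 112.    ]
base [103.3792   1.476   50.    ]
base fr [96.3289 -2.6267 30.    ]
77 0.214 top [253.9791 251.3775]
77 0.173 top [257.9992 280.2506]
99 0.214 top [239.5645 197.1077]
99 0.173 top [244.0118 227.5617]
121 0.214 top [225.2175 143.0959]
121 0.173 top [230.0868 175.1104]
77 0.214 scene [168.633  129.6924]
77 0.173 scene [168.1339 177.3732]
99 0.214 scene [176.6559 176.7774]
99 0.173 scene [175.9331 223.7235]
121 0.214 scene [184.8698 224.9869]
121 0.173 scene [183.9132 271.1542]
```

```bash
cat >> h.py <<'E'
SL=np.array([-.164,0,-.014])
def tcpfor(slotL,pitch,yawoff=0):
    Rt=keyR(YL+yawoff,pitch,-1);return fromL(np.array(slotL)/1000)-Rt@SL,Rt
def st():
    p,Rc,o=pose();s=toL(p+Rc@SL)*1000;k=LR.T@(-Rc[:,0])
    print('slotL',s.round(1),'pitch',np.degrees(np.arcsin(k[2])).round(1),'yaw',np.degrees(np.arctan2(k[1],k[0])).round(1),'roll',np.degrees(np.arcsin((LR.T@Rc[:,1])[2])).round(1),'F_L',(LR.T@o['contact_force']).round(1))
E
python3 - <<'E'
from h import *
import pickle
f=pickle.load(open('top0.pkl','rb'))
print('cyl foot',onz(f,378,124,.005),toL(onz(f,378,124,.005)))
c=f['color'];f2=pickle.load(open('scene0.pkl','rb'));print(onz(f2,223,311,.005), 'beaker',onz(f2,430,243,.0),'bottle',onz(f2,446,293,.02))
st()
for s,p in [((-40,0,155),25),((30,0,160),28),((65,0,185),30)]:
    print(s);plan(*tcpfor(s,np.radians(p)))
    print(tcpfor(s,np.radians(p))[0])
E
```

```text
cyl foot [ 0.70162157 -0.18354258  0.005     ] [ 0.01976248 -0.27483731  0.005     ]
[ 0.69776292 -0.18439347  0.005     ] beaker [ 4.26051139e-01  3.59089466e-01 -2.22044605e-16] bottle [0.59335283 0.39410576 0.02      ]
slotL [-116.5 -373.3  175.1] pitch -0.1 yaw -31.8 roll 0.1 F_L [-0.6  0.8 -2.2]
(-40, 0, 155)
clock 4.9 pos [ 0.4373 -0.2622  0.1613] F [-0.73  0.63 -2.17] M [0.08 0.16 0.02] grip 0.0152 q [-0.1   0.34  0.64  2.05 -0.27  0.84  1.95]
tool shift mm [ 89.1 282.   88.9] turn [-0.119 -0.426 -0.547] |d| 308.8 |w| 0.704
[0.4382871 0.0336872 0.0730023]
(30, 0, 160)
clock 4.9 pos [ 0.4373 -0.2622  0.1613] F [-0.73  0.63 -2.17] M [0.08 0.16 0.02] grip 0.0152 q [-0.1   0.34  0.64  2.05 -0.27  0.84  1.95]
tool shift mm [ 25.8 321.3  91.2] turn [-0.134 -0.477 -0.545] |d| 335.0 |w| 0.737
[0.51052997 0.05183335 0.0706454 ]
(65, 0, 185)
clock 4.9 pos [ 0.4373 -0.2622  0.1613] F [-0.73  0.63 -2.17] M [0.08 0.16 0.02] grip 0.0152 q [-0.1   0.34  0.64  2.05 -0.27  0.84  1.95]
tool shift mm [ -6.6 341.5  71. ] turn [-0.144 -0.511 -0.544] |d| 348.8 |w| 0.76
[0.54758164 0.06114009 0.09087564]
```

Call:
play_rows([
  [0,42,0,0,0,-0.11,255],
  [0,42,0,0,0,-0.11,255],
  [0,42,0,0,0,-0.11,255],
  [0,42,0,0,0,-0.11,255],
  [0,42,0,0,0,-0.11,255],
])

```text
clock: 5.4
tcp_pos: [0.4516, -0.0546, 0.1568]
orientation: [0.387, -3.109, 0.002]
contact_force: [0.7, 0.2, -2.0]
grip_width: 0.0158
```

Run:
```python
from h import *
st()
plan(*tcpfor((-40,0,165),np.radians(25)))
```

```text
slotL [-27.2 -88.7 169.4] pitch -0.5 yaw 0.1 roll -0.0 F_L [ 0.7  0.1 -2. ]
clock 5.4 pos [ 0.4516 -0.0546  0.1568] F [ 0.67  0.23 -2.03] M [-0.07  0.13 -0.03] grip 0.0158 q [-0.41  0.23  0.46  2.16 -0.14  0.79  1.95]
tool shift mm [-9.3 88.9 73.8] turn [ 0.    -0.445  0.001] |d| 115.9 |w| 0.445
```

Call:
play_rows([
  [0,22,15,0,-0.11,0,255],
  [0,22,15,0,-0.11,0,255],
  [0,22,15,0,-0.11,0,255],
  [0,22,15,0,-0.11,0,255],
  [0,0,0,0,0,0,255],
])

```text
clock: 5.9
tcp_pos: [0.4311, 0.0099, 0.0996]
orientation: [-0.375, 2.828, 0.022]
contact_force: [0.0, 0.3, -1.0]
grip_width: 0.016
```

Run:
```python
from h import *
st()
plan(*tcpfor((-40,0,165),np.radians(25)))
plan(*tcpfor((30,0,162),np.radians(28)))
import pickle
for n in ['scene','top','wrist']:
    f=grab_frame(n);save(n+'5.png',f);pickle.dump(f,open(n+'5.pkl','wb'))
from inhand import inhand
for n in ['scene','top']: inhand(n,pickle.load(open(n+'5.pkl','rb')))
```

```text
slotL [-42.3 -17.8 159.7] pitch 16.5 yaw 1.2 roll -1.3 F_L [ 0.1  0.3 -1. ]
clock 5.9 pos [0.4311 0.0099 0.0996] F [ 0.02  0.33 -1.02] M [-0.16  0.56 -0.02] grip 0.016 q [-0.14  0.18 -0.03  2.43 -0.    0.24  1.67]
tool shift mm [-7.9 21.5 19.1] turn [-0.016 -0.147  0.022] |d| 29.9 |w| 0.15
clock 5.9 pos [0.4311 0.0099 0.0996] F [ 0.02  0.33 -1.02] M [-0.16  0.56 -0.02] grip 0.016 q [-0.14  0.18 -0.03  2.43 -0.    0.24  1.67]
tool shift mm [-76.4  20.7  50.3] turn [-0.015 -0.2    0.022] |d| 93.7 |w| 0.202
scene 123 xmax 137.03051230382707
50 21 y -1.5 -7.4 4.8 z -1.9
65 19 y 0.3 -7.2 5.9 z -2.4
80 20 y -2.1 -7.6 6.6 z -2.2
95 24 y -1.0 -7.5 5.7 z -3.2
110 20 y -0.9 -7.0 6.5 z -3.7
125 19 y -0.5 -7.8 5.5 z -2.5
top 224 xmax 174.52727834613373
50 21 y 0.0 -7.2 6.6 z -2.4
65 20 y -0.3 -6.8 6.3 z -3.2
80 21 y -0.0 -7.0 6.8 z -3.5
95 21 y -0.4 -6.4 6.5 z -5.2
110 22 y 0.5 -6.6 6.8 z -3.5
125 20 y -0.6 -6.9 6.5 z -4.7
140 46 y -0.3 -22.8 22.3 z -5.7
155 30 y -1.1 -22.8 22.8 z -6.4
170 23 y -0.2 -20.2 22.5 z -5.8
```

View pics/wrist5.png

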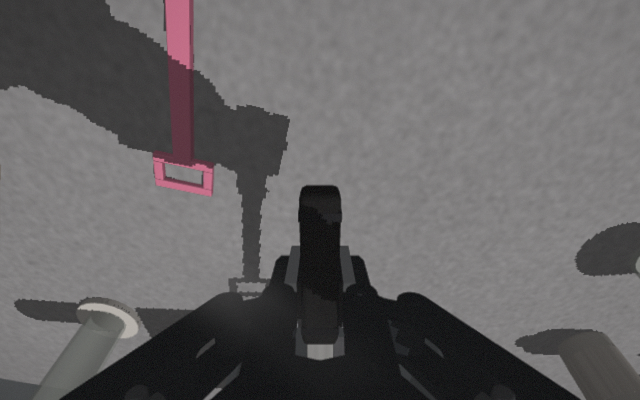

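View pics/top5.png

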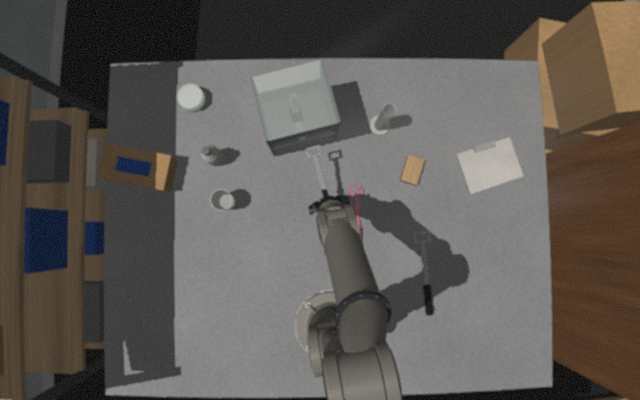

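Call:
play_rows([
  [-22,7,8,-0.004,-0.03,0.006,255],
  [-20,7,8,-0.004,-0.04,0.006,255],
  [-10,6,10,-0.004,-0.06,0.006,255],
  [0,0,0,0,0,0,255],
])

```text
clock: 6.45
tcp_pos: [0.475, 0.0316, 0.0947]
orientation: [-0.343, 2.762, 0.035]
contact_force: [0.0, -0.3, -1.7]
grip_width: 0.0158
```

```bash
sed -i 's/^SL=.*/SL=np.array([-.164,0,-.011])/' h.py
python3 - <<'E'
from h import *
st()
plan(*tcpfor((30,0,160),np.radians(28)))
E
```

```text
slotL [  2.1 -10.  162.5] pitch 20.6 yaw 0.3 roll -1.1 F_L [-0.  -0.3 -1.7]
clock 6.45 pos [0.475  0.0316 0.0947] F [ 0.05 -0.32 -1.74] M [-0.15  0.6   0.04] grip 0.0158 q [ 0.03  0.25 -0.25  2.38  0.39  0.17  1.24]
tool shift mm [-28.1  11.4  33.1] turn [-0.018 -0.13   0.006] |d| 44.9 |w| 0.131
```

```bash
cat > fk.py <<'E'
import numpy as np, itertools
from scipy.optimize import least_squares
from scipy.spatial.transform import Rotation as R
def Rz(a):c,s=np.cos(a),np.sin(a);return np.array([[c,-s,0],[s,c,0],[0,0,1]])
def Ry(a):c,s=np.cos(a),np.sin(a);return np.array([[c,0,s],[0,1,0],[-s,0,c]])
def fk(q,P,S):
    h,L1,L2,L3,o1,o7=P;s1,s3,s5,s7=S
    A=Rz(s1*q[0]+o1)@Ry(q[1]);p=np.array([0,0,h])+A@[0,0,L1]
    A=A@Rz(s3*q[2])@Ry(q[3]);p=p+A@[0,0,L2]
    A=A@Rz(s5*q[4])@Ry(q[5]);p=p+A@[0,0,L3]
    return p,A@Rz(s7*q[6]+o7)
E
python3 - <<'E'
from fk import *
Q=np.array([[-1.3201,.4776,.0224,1.5562,-.0115,1.1093,-.0831],[-.58,.06,.41,1.88,-.02,1.21,1.05],[-.27,.13,.64,1.94,-.08,1.09,1.66],[-.04,.42,.57,2.08,-.34,.71,2.01],[.07,.58,.44,2.11,-.48,.54,2.12],[-.1,.34,.64,2.04,-.27,.84,1.95],[-.41,.23,.46,2.16,-.14,.79,1.95],[-.14,.18,-.03,2.43,0,.24,1.67],[.03,.25,-.25,2.38,.39,.17,1.24]])
X=np.array([[.2369,.6316,.2305],[.4856,.0315,.3329],[.4537,-.2078,.2847],[.4415,-.2668,.1078],[.443,-.2635,.0157],[.4371,-.2628,.1631],[.4516,-.0546,.1568],[.4311,.0099,.0996],[.475,.0316,.0947]])
O=[[-.5606,-3.091,.0022],[-.538,-3.094,.002],[.473,3.101,0],[.497,3.088,-.011],[.484,3.101,0],[-.486,-3.102,-.002],[.387,-3.109,.002],[-.375,2.828,.022],[-.343,2.762,.035]]
Rs=[R.from_rotvec(o).as_matrix() for o in O]
best=None
for S in itertools.product([1,-1],repeat=4):
  for o7 in (0,1.57,3.14,-1.57):
    def res(P):
        e=[]
        for q,x,Rm in zip(Q,X,Rs):
            p,A=fk(q,P,S);e+=list((p-x));e+=list(.1*(A-Rm).ravel())
        return np.array(e)
    s=least_squares(res,[.36,.5,.5,.35,0,o7])
    if best is None or s.cost<best[0]: best=(s.cost,S,s.x); print(s.cost,S,s.x.round(4))
E
```

```text
0.8833140906627112 (1, 1, 1, 1) [ 0.608   0.4364  0.1241  0.782  -0.1509 -1.4274]
0.8634070427887276 (1, 1, -1, 1) [-0.3926  0.2315  0.2761 -0.5484 -0.0374 -1.4647]
0.8634070427742803 (1, 1, -1, 1) [-0.3926  0.2315  0.2761 -0.5484 -0.0374  4.8184]
0.5852233229602124 (1, -1, 1, 1) [ 1.2838 -0.4477  0.5446  0.3523  0.9949 -0.9356]
0.585223322937857 (1, -1, 1, 1) [ 1.2838 -0.4477  0.5446  0.3523  0.9949  5.3475]
0.3072960689596854 (-1, 1, 1, 1) [-0.6325  0.9918  0.2434 -0.0228 -0.5382 -1.4692]
0.2925496845783 (-1, 1, 1, -1) [-0.6324  0.9912  0.2437 -0.0235 -0.539   1.9353]
0.2925496845603871 (-1, 1, 1, -1) [-0.6324  0.9912  0.2437 -0.0235 -0.539   1.9353]
0.29254968456009256 (-1, 1, 1, -1) [-0.6324  0.9912  0.2437 -0.0235 -0.539   1.9354]
0.2925496844707087 (-1, 1, 1, -1) [-0.6324  0.9912  0.2437 -0.0235 -0.539  -4.3478]
0.26716891365158163 (-1, 1, -1, 1) [-0.743   0.7991  0.3317 -0.3922 -0.4934 -1.6553]
0.26716891340202764 (-1, 1, -1, 1) [-0.743   0.7991  0.3317 -0.3922 -0.4934 -1.6553]
0.22200160179445236 (-1, 1, -1, -1) [-0.7423  0.7987  0.3319 -0.3921 -0.4941  1.717 ]
0.222001601670
[... 179 characters left out ...]
81837261808111 (-1, -1, 1, 1) [ 1.8000e-03  6.2530e-01  4.7030e-01  1.2130e-01 -8.7100e-02  4.4292e+00]
0.0261533915402359 (-1, -1, 1, -1) [ 9.0000e-04  6.2560e-01  4.7020e-01  1.2080e-01 -8.7800e-02  1.6191e+00]
0.026153391540131986 (-1, -1, 1, -1) [ 9.0000e-04  6.2560e-01  4.7020e-01  1.2080e-01 -8.7800e-02  1.6191e+00]
0.02615339153998697 (-1, -1, 1, -1) [ 9.0000e-04  6.2560e-01  4.7020e-01  1.2080e-01 -8.7800e-02  1.6191e+00]
0.0004939037287970315 (-1, -1, -1, -1) [ 0.2653  0.5459  0.4861  0.2971 -0.1133  1.4557]
0.0004939037287969507 (-1, -1, -1, -1) [ 0.2653  0.5459  0.4861  0.2971 -0.1133  1.4557]
0.0004939037287969428 (-1, -1, -1, -1) [ 0.2653  0.5459  0.4861  0.2971 -0.1133  1.4557]
```

```bash
cat > ik.py <<'E'
from fk import *
from h import *
P=[.2653,.5459,.4861,.2971,-.1133,1.4557];S=(-1,-1,-1,-1)
lo=np.array([-2.96,-.34,-1.41,.24,-1.37,.17,-2.96]);hi=np.array([2.96,2.1,1.46,2.44,4.51,1.92,2.96])
def ik(p,Rm,q0,n=30,rng=np.random.default_rng(0)):
    out=[]
    for i in range(n):
        q=np.clip(q0+(0 if i==0 else 1)*rng.normal(0,.8,7),lo+.01,hi-.01)
        def res(q):
            a,A=fk(q,P,S);return np.concatenate([(a-p)*10,(A-Rm).ravel(),.003*(q-q0)])
        s=least_squares(res,q,bounds=(lo,hi))
        a,A=fk(s.x,P,S);e=np.linalg.norm(a-p);w=np.linalg.norm(R.from_matrix(A.T@Rm).as_rotvec())
        if e<.003 and w<.02: out.append((np.linalg.norm(s.x-q0),s.x))
    out.sort(key=lambda t:t[0]);return out
E
python3 - <<'E'
from ik import *
q0=r.get_obs()['joints']
for s,pt in [((30,0,160),20),((30,0,160),24),((30,0,160),28),((65,0,190),24),((65,0,190),28),((65,0,215),28),((65,0,215),32),((92,0,217),24),((92,0,217),28),((92,0,217),32),((92,0,190),28),((92,0,190),32),((90,0,171),24),((90,0,171),28),((90,0,171),32)]:
    o=ik(*tcpfor(s,np.radians(pt)),q0,8)
    print(s,pt,len(o),[x[1].round(2).tolist() for x in o[:2]])
E
```

```text
(30, 0, 160) 20 8 [[0.19, 0.3, -0.41, 2.32, 0.3, 0.2, 1.35], [0.19, 0.3, -0.41, 2.32, 0.3, 0.2, 1.35]]
(30, 0, 160) 24 7 [[0.42, 0.38, -0.68, 2.36, 1.18, 0.17, 0.5], [0.42, 0.38, -0.68, 2.36, 1.18, 0.17, 0.5]]
(30, 0, 160) 28 4 [[0.62, 0.5, -0.93, 2.39, 1.83, 0.3, -0.09], [0.62, 0.5, -0.93, 2.39, 1.83, 0.3, -0.09]]
(65, 0, 190) 24 8 [[0.18, 0.31, -0.42, 2.27, 0.31, 0.18, 1.33], [0.18, 0.31, -0.42, 2.27, 0.31, 0.18, 1.33]]
(65, 0, 190) 28 8 [[0.44, 0.39, -0.72, 2.31, 1.32, 0.17, 0.36], [0.44, 0.39, -0.72, 2.31, 1.32, 0.17, 0.36]]
(65, 0, 215) 28 8 [[0.45, 0.32, -0.71, 2.29, 0.87, 0.17, 0.8], [0.45, 0.32, -0.71, 2.29, 0.87, 0.17, 0.8]]
(65, 0, 215) 32 5 [[0.52, 0.38, -0.8, 2.33, 1.7, 0.17, -0.01], [0.52, 0.38, -0.8, 2.33, 1.7, 0.17, -0.01]]
(92, 0, 217) 24 8 [[0.19, 0.29, -0.45, 2.2, 0.24, 0.27, 1.39], [0.19, 0.29, -0.45, 2.2, 0.24, 0.27, 1.39]]
(92, 0, 217) 28 8 [[0.32, 0.33, -0.58, 2.24, 0.67, 0.17, 0.99], [0.32, 0.33, -0.58, 2.24, 0.67, 0.17, 0.99]]
(92, 0, 217) 32 8 [[0.45, 0.4, -0.74, 2.27, 1.55, 0.17, 0.14], [0.45, 0.4, -0.74, 2.27, 1.55, 0.17, 0.14]]
(92, 0, 190) 28 8 [[0.36, 0.41, -0.64, 2.25, 1.19, 0.17, 0.49], [0.36, 0.41, -0.64, 2.25, 1.19, 0.17, 0.49]]
(92, 0, 190) 32 4 [[0.55, 0.53, -0.89, 2.29, 1.83, 0.3, -0.08], [0.55, 0.53, -0.89, 2.29, 1.83, 0.3, -0.08]]
(90, 0, 171) 24 8 [[0.17, 0.38, -0.43, 2.23, 0.55, 0.17, 1.09], [0.17, 0.38, -0.43, 2.23, 0.55, 0.17, 1.09]]
(90, 0, 171) 28 8 [[0.34, 0.45, -0.63, 2.27, 1.49, 0.17, 0.2], [0.34, 0.45, -0.63, 2.27, 1.49, 0.17, 0.2]]
(90, 0, 171) 32 7 [[0.62, 0.63, -0.98, 2.3, 1.92, 0.41, -0.12], [0.62, 0.63, -0.98, 2.3, 1.92, 0.41, -0.12]]
```

Run:
```python
from h import *
plan(*tcpfor((30,0,163),np.radians(22)))
```

```text
clock 6.45 pos [0.475  0.0316 0.0947] F [ 0.05 -0.32 -1.74] M [-0.15  0.6   0.04] grip 0.0158 q [ 0.03  0.25 -0.25  2.38  0.39  0.17  1.24]
tool shift mm [-26.6  11.1  13.3] turn [-0.019 -0.025  0.005] |d| 31.8 |w| 0.032
```

Call:
play_rows([
  [-13,5,6,-0.01,-0.02,0,255],
  [-13,5,6,-0.01,-0.02,0,255],
  [-2,0,0,0,0,0,255],
])

```text
clock: 6.75
tcp_pos: [0.5031, 0.0474, 0.0931]
orientation: [-0.341, 2.726, 0.066]
contact_force: [-0.3, -0.5, -1.7]
grip_width: 0.0157
```

Run:
```python
from h import *
st()
plan(*tcpfor((50,0,180),np.radians(25)))
```

```text
slotL [ 30.5  -2.  166.6] pitch 22.7 yaw 0.2 roll -0.1 F_L [-0.4 -0.4 -1.7]
clock 6.75 pos [0.5031 0.0474 0.0931] F [-0.32 -0.5  -1.66] M [-0.17  0.67  0.05] grip 0.0157 q [ 0.19  0.31 -0.45  2.34  0.76  0.18  0.88]
tool shift mm [-23.7   2.4   1.7] turn [-0.001 -0.04   0.003] |d| 23.9 |w| 0.04
```

Call:
play_rows([
  [-12,1,1,0,-0.02,0,255],
  [-12,1,0,0,-0.02,0,255],
  [-8,0,-6,0,-0.02,0,255],
  [-3,0,0,0,0,0,255],
])

```text
clock: 7.15
tcp_pos: [0.5307, 0.0534, 0.1115]
orientation: [-0.33, 2.673, 0.068]
contact_force: [1.1, 0.9, -1.9]
grip_width: 0.0154
```

```bash
python3 - <<'E'
from h import *
st()
plan(*tcpfor((66,0,200),np.radians(28)))
plan(*tcpfor((66,0,218),np.radians(28)))
import pickle
for n in ['scene','top']:
    f=grab_frame(n);save(n+'6.png',f);pickle.dump(f,open(n+'6.pkl','wb'))
E
python3 - <<'E'
import cv2
s=cv2.imread('pics/scene6.png');cv2.imwrite('pics/s6z.png',cv2.resize(s[215:385,230:430],None,fx=3.5,fy=3.5,interpolation=2))
E
```

```text
slotL [ 54.6  -3.2 192.8] pitch 25.8 yaw 0.1 roll -0.3 F_L [ 1.3  0.6 -1.9]
clock 7.15 pos [0.5307 0.0534 0.1115] F [ 1.12  0.91 -1.92] M [-0.16  0.81 -0.01] grip 0.0154 q [ 0.25  0.31 -0.52  2.3   0.89  0.18  0.75]
tool shift mm [-13.9   3.4   4.8] turn [-0.006 -0.038  0.001] |d| 15.1 |w| 0.039
clock 7.15 pos [0.5307 0.0534 0.1115] F [ 1.12  0.91 -1.92] M [-0.16  0.81 -0.01] grip 0.0154 q [ 0.25  0.31 -0.52  2.3   0.89  0.18  0.75]
tool shift mm [-21.8   3.3 -11.4] turn [-0.006 -0.038  0.001] |d| 24.8 |w| 0.039
```

View pics/s6z.png

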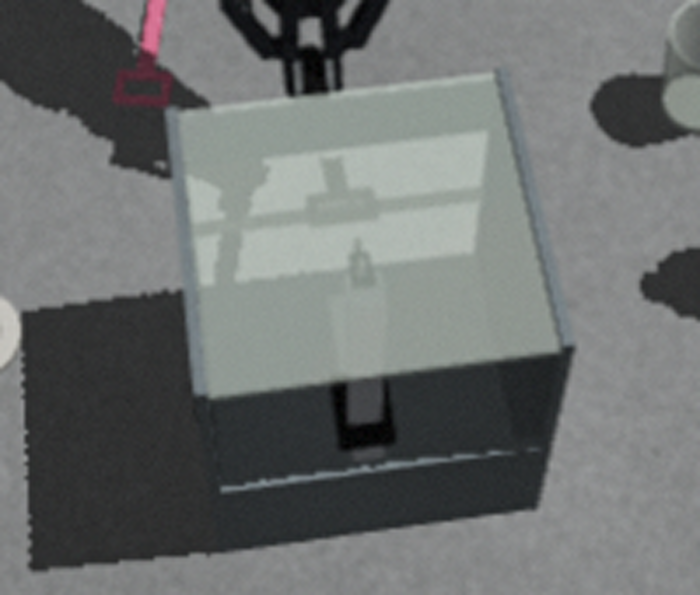

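Run:
```python
from h import *
import pickle
f=pickle.load(open('scene6.pkl','rb'))
c=f['color'][255:305,300:365];cv2.imwrite('pics/s6h.png',cv2.convertScaleAbs(cv2.resize(c,None,fx=10,fy=10,interpolation=2),alpha=1.8,beta=-100))
print(toL(onz(f,230+343/3.5,215+206/3.5,.193))*1000)
print((proj(f,fromL([.0546,-.0032,.1928]))-[300,255])*10,(proj(f,fromL([.093,0,.214]))-[300,255])*10)
```

```text
[ 52.16946343  -2.42880473 193.        ]
[278.24448473 198.46984903] [317.18041176 297.86608278]
```

View pics/s6h.png

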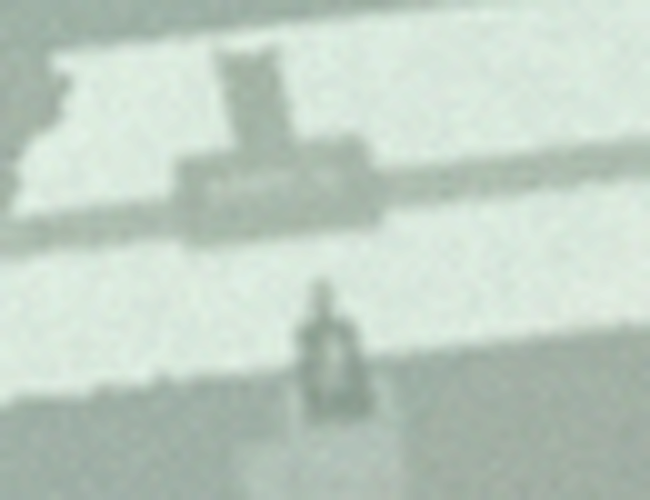

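Call:
play_rows([
  [-8,2,-2,-0.003,-0.02,0,255],
  [-7,2,-4,-0.003,-0.02,0,255],
  [-6,0,-6,0,0,0,255],
  [0,0,0,0,0,0,255],
])

```text
clock: 7.65
tcp_pos: [0.5408, 0.0595, 0.1307]
orientation: [-0.326, 2.637, 0.08]
contact_force: [0.6, -0.4, -2.4]
grip_width: 0.016
```

Run:
```python
from h import *
st()
plan(*tcpfor((70,0,218),np.radians(28)))
```

```text
slotL [6.280e+01 1.000e-01 2.171e+02] pitch 27.9 yaw 0.0 roll -0.0 F_L [ 0.5 -0.5 -2.4]
clock 7.65 pos [0.5408 0.0595 0.1307] F [ 0.56 -0.38 -2.38] M [-0.21  0.76 -0.03] grip 0.016 q [ 0.35  0.3  -0.64  2.29  0.94  0.2   0.71]
tool shift mm [-6.8 -0.1  3. ] turn [-0.001 -0.002  0.   ] |d| 7.4 |w| 0.002
```

Call:
play_rows([
  [-2.7,0,1.4,0,0,0,255],
  [-2.7,0,1.4,0,0,0,255],
  [-2.7,0,1.4,0,0,0,255],
  [-2.7,0,1.4,0,0,0,255],
  [0,0,0,0,0,0,255],
])

```text
clock: 8.15
tcp_pos: [0.5522, 0.0616, 0.1292]
orientation: [-0.325, 2.641, 0.079]
contact_force: [0.2, 0.1, -1.7]
grip_width: 0.0157
```

Run:
```python
from h import *
st()
```

```text
slotL [ 74.7  -0.8 215.1] pitch 27.7 yaw -0.1 roll -0.1 F_L [ 0.2  0.  -1.7]
```

Slightly low; raise 2 mm and go on.

Call:
play_rows([
  [-1,0.5,-1.8,0,0,0,255],
  [-2,0,0.8,0,0,0,255],
  [-2,0,0.8,0,0,0,255],
  [-2,0,0.8,0,0,0,255],
  [0,0,0,0,0,0,255],
])

```text
clock: 8.65
tcp_pos: [0.5587, 0.0641, 0.1319]
orientation: [-0.325, 2.641, 0.079]
contact_force: [-0.1, -1.3, -1.8]
grip_width: 0.0156
```

Run:
```python
from h import *
st()
f=grab_frame('scene')
c=f['color'][255:305,300:365];cv2.imwrite('pics/s7h.png',cv2.convertScaleAbs(cv2.resize(c,None,fx=10,fy=10,interpolation=2),alpha=1.8,beta=-100))
```

```text
slotL [ 81.7   0.  217.8] pitch 27.7 yaw -0.0 roll -0.0 F_L [-0.4 -1.2 -1.8]
```

View pics/s7h.png

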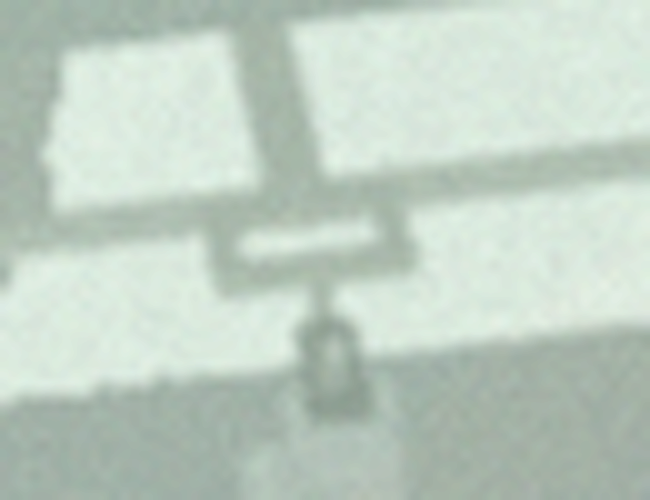

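Call:
play_rows([
  [-2,0.7,1,0,0,0,255],
  [-2,0.7,1,0,0,0,255],
  [-2,0,1,0,0,0,255],
  [-2,0,1,0,0,0,255],
  [0,0,0,0,0,0,255],
])

```text
clock: 9.2
tcp_pos: [0.5676, 0.0678, 0.132]
orientation: [-0.325, 2.641, 0.079]
contact_force: [0.0, -0.1, -1.5]
grip_width: 0.016
```

Run:
```python
from h import *
st()
f=grab_frame('scene')
c=f['color'][255:305,300:365];cv2.imwrite('pics/s8h.png',cv2.convertScaleAbs(cv2.resize(c,None,fx=10,fy=10,interpolation=2),alpha=1.8,beta=-100))
```

```text
slotL [ 91.2   1.5 217.8] pitch 27.6 yaw -0.0 roll -0.1 F_L [ 0.  -0.1 -1.5]
```

View pics/s8h.png

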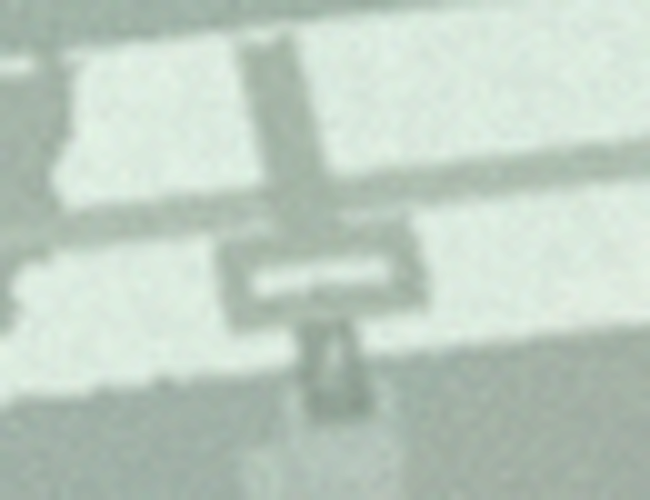

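Call:
play_rows([
  [-1.5,0,0.8,0,0,0,255],
  [-1.5,0,0.8,0,0,0,255],
  [0,0,0,0,0,0,255],
])

```text
clock: 9.55
tcp_pos: [0.5708, 0.0685, 0.1317]
orientation: [-0.325, 2.642, 0.078]
contact_force: [0.4, 0.3, -1.6]
grip_width: 0.0156
```

Call:
play_rows([
  [-1,0,0.5,0,0,0,255],
  [-1,0,0.5,0,0,0,255],
  [0,0,0,0,0,0,255],
])

```text
clock: 9.85
tcp_pos: [0.5731, 0.0691, 0.1318]
orientation: [-0.325, 2.642, 0.078]
contact_force: [-0.5, -0.1, -1.3]
grip_width: 0.0156
```

Run:
```python
from h import *
st()
f=grab_frame('scene')
c=f['color'][255:305,300:365];cv2.imwrite('pics/s9h.png',cv2.convertScaleAbs(cv2.resize(c,None,fx=10,fy=10,interpolation=2),alpha=1.8,beta=-100))
```

```text
slotL [ 96.9   1.3 217.5] pitch 27.6 yaw -0.1 roll -0.1 F_L [-0.5 -0.  -1.3]
```

View pics/s9h.png

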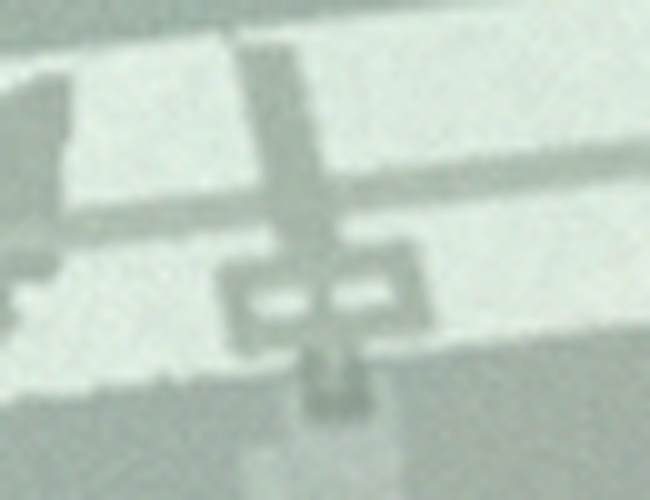

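Call:
play_rows([
  [-1,0,0.5,0,0,0,255],
  [-1,0,0.5,0,0,0,255],
  [0,0,0,0,0,0,255],
])

```text
clock: 10.2
tcp_pos: [0.5742, 0.0692, 0.131]
orientation: [-0.325, 2.644, 0.077]
contact_force: [-2.0, -0.7, -1.1]
grip_width: 0.0155
```

Run:
```python
from h import *
st()
```

```text
slotL [ 98.2   1.2 216.5] pitch 27.5 yaw -0.0 roll -0.1 F_L [-2.1 -0.2 -1.1]
```

Call:
play_rows([
  [-1,0,0.5,0,0,0,255],
  [0,0,0,0,0,0,255],
])

```text
clock: 10.4
tcp_pos: [0.5746, 0.0693, 0.1306]
orientation: [-0.326, 2.645, 0.077]
contact_force: [-2.7, -0.2, -0.1]
grip_width: 0.0158
```

Run:
```python
from h import *
st()
```

```text
slotL [ 98.7   1.2 215.9] pitch 27.4 yaw -0.0 roll -0.1 F_L [-2.6  0.5 -0.1]
```

Call:
play_rows([
  [1.9,0,-1,0,0,0,255],
  [1.9,0,-1,0,0,0,255],
  [0,0,0,0,0,0,255],
])

```text
clock: 10.7
tcp_pos: [0.5712, 0.0685, 0.1313]
orientation: [-0.325, 2.643, 0.078]
contact_force: [0.1, 0.3, -1.9]
grip_width: 0.0158
```

Run:
```python
from h import *
st();plan(*tcpfor((94.5,1.2,211),np.radians(27.6)))
```

```text
slotL [ 95.    1.3 216.9] pitch 27.5 yaw -0.0 roll -0.1 F_L [ 0.2  0.2 -1.9]
clock 10.7 pos [0.5712 0.0685 0.1313] F [ 0.15  0.29 -1.94] M [-0.17  0.79 -0.02] grip 0.0158 q [ 0.35  0.35 -0.66  2.21  0.92  0.26  0.73]
tool shift mm [ 3.2 -0.2  5.2] turn [-0.002 -0.001 -0.001] |d| 6.1 |w| 0.002
```

Call:
play_rows([
  [1.2,0,1.7,0,0,0,255],
  [0.9,0,1.7,0,0,0,255],
  [0.9,0,1.7,0,0,0,255],
  [0,0,0,0,0,0,255],
])

```text
clock: 11.1
tcp_pos: [0.5715, 0.0685, 0.1253]
orientation: [-0.325, 2.642, 0.078]
contact_force: [-0.6, -0.1, -2.3]
grip_width: 0.0157
```

Run:
```python
from h import *
st();plan(*tcpfor((94.5,1.2,201),np.radians(28)))
f=grab_frame('scene')
c=f['color'][255:305,300:365];cv2.imwrite('pics/s10h.png',cv2.convertScaleAbs(cv2.resize(c,None,fx=10,fy=10,interpolation=2),alpha=1.8,beta=-100))
```

```text
slotL [ 95.2   1.2 211. ] pitch 27.6 yaw -0.1 roll -0.1 F_L [-0.6  0.1 -2.3]
clock 11.1 pos [0.5715 0.0685 0.1253] F [-0.62 -0.08 -2.25] M [-0.18  0.77  0.01] grip 0.0157 q [ 0.32  0.35 -0.63  2.22  0.96  0.24  0.69]
tool shift mm [ 5.1 -0.1  9.7] turn [-0.002 -0.007 -0.001] |d| 11.0 |w| 0.007
```

View pics/s10h.png

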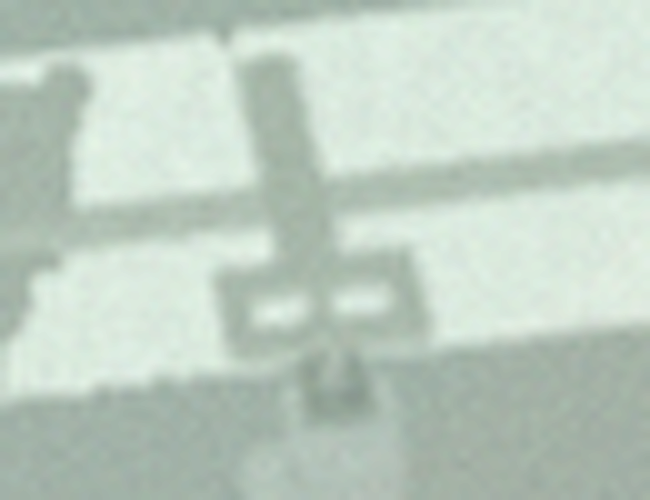

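Call:
play_rows([
  [1.2,0,1.7,0,0,0,255],
  [1.1,0,1.7,0,0,0,255],
  [0,0,0,0,0,0,255],
])

```text
clock: 11.45
tcp_pos: [0.5719, 0.0687, 0.1216]
orientation: [-0.325, 2.641, 0.079]
contact_force: [-1.4, 0.1, -0.3]
grip_width: 0.0156
```

Run:
```python
from h import *
st()
```

```text
slotL [ 95.5   1.3 207.6] pitch 27.7 yaw -0.1 roll -0.0 F_L [-1.4  0.4 -0.3]
```

Call:
play_rows([
  [1.8,0,1.5,0,0,0,255],
  [1.6,0,1.6,0,0,0,255],
  [0,0,0,0,0,0,255],
])

```text
clock: 11.75
tcp_pos: [0.5716, 0.0688, 0.1181]
orientation: [-0.325, 2.638, 0.08]
contact_force: [-0.2, -1.0, 0.0]
grip_width: 0.0159
```

Run:
```python
from h import *
st()
```

```text
slotL [ 95.    1.5 204.4] pitch 27.9 yaw -0.1 roll -0.0 F_L [-0.4 -0.9  0. ]
```

Call:
play_rows([
  [1.4,0,1.8,0,0,0,255],
  [1.4,0,1.8,0,0,0,255],
  [1.2,0,1.8,0,0,0,255],
  [0,0,0,0,0,0,255],
])

```text
clock: 12.15
tcp_pos: [0.5714, 0.0689, 0.1116]
orientation: [-0.325, 2.636, 0.08]
contact_force: [-0.8, -0.1, 0.9]
grip_width: 0.0159
```

Run:
```python
from h import *
st()
f=grab_frame('scene')
c=f['color'][255:305,300:365];cv2.imwrite('pics/s11h.png',cv2.convertScaleAbs(cv2.resize(c,None,fx=10,fy=10,interpolation=2),alpha=1.8,beta=-100))
```

```text
slotL [ 94.6   1.6 198.3] pitch 28.0 yaw -0.0 roll -0.0 F_L [-0.8  0.1  0.9]
```

View pics/s11h.png

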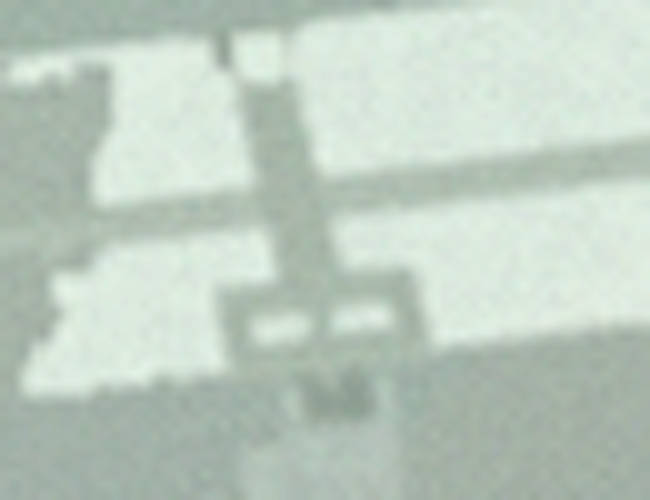

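Call:
play_rows([
  [1,0,1.8,0,0,0,255],
  [1,0,1.8,0,0,0,255],
  [1,0,1.8,0,0,0,255],
  [0,0,0,0,0,0,255],
])

```text
clock: 12.6
tcp_pos: [0.5717, 0.0691, 0.1056]
orientation: [-0.325, 2.635, 0.081]
contact_force: [-0.7, -0.6, 1.9]
grip_width: 0.0156
```

Run:
```python
from h import *
st()
```

```text
slotL [ 94.9   1.8 192.4] pitch 28.0 yaw -0.0 roll -0.0 F_L [-0.8 -0.4  1.9]
```

Call:
play_rows([
  [1.2,0,1.8,0,0,0,255],
  [1.2,0,1.8,0,0,0,255],
  [0,0,0,0,0,0,255],
])

```text
clock: 12.9
tcp_pos: [0.5707, 0.0689, 0.1005]
orientation: [-0.326, 2.636, 0.08]
contact_force: [-0.8, -0.5, 1.8]
grip_width: 0.0154
```

Run:
```python
from h import *
st()
f=grab_frame('scene')
c=f['color'][255:305,300:365];cv2.imwrite('pics/s12h.png',cv2.convertScaleAbs(cv2.resize(c,None,fx=10,fy=10,interpolation=2),alpha=1.8,beta=-100))
```

```text
slotL [ 93.9   1.9 187.2] pitch 28.0 yaw -0.0 roll -0.0 F_L [-0.9 -0.3  1.8]
```

View pics/s12h.png

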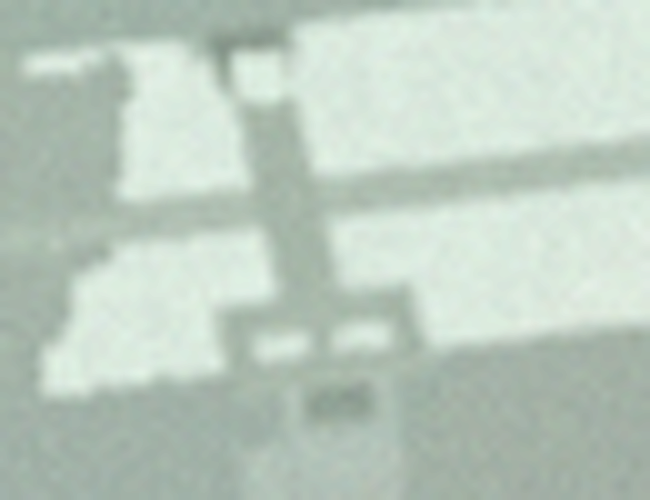

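Call:
play_rows([
  [0.9,0,1.8,0,0,0,255],
  [0.9,0,1.8,0,0,0,255],
  [0.9,0,1.8,0,0,0,255],
  [0,0,0,0,0,0,255],
])

```text
clock: 13.35
tcp_pos: [0.569, 0.0682, 0.0924]
orientation: [-0.325, 2.639, 0.079]
contact_force: [-0.4, -0.2, -2.0]
grip_width: 0.0154
```

Run:
```python
from h import *
st()
```

```text
slotL [ 92.4   1.5 178.5] pitch 27.8 yaw -0.0 roll -0.0 F_L [-0.4 -0.1 -2. ]
```

Run:
```python
from h import *
f=grab_frame('scene')
c=f['color'][255:305,300:365];cv2.imwrite('pics/s13h.png',cv2.convertScaleAbs(cv2.resize(c,None,fx=10,fy=10,interpolation=2),alpha=1.8,beta=-100))
plan(*tcpfor((92,1.2,172),np.radians(30)))
```

```text
clock 13.4 pos [0.569  0.0682 0.0925] F [-0.48  0.31 -1.51] M [-0.19  0.76  0.02] grip 0.0154 q [ 0.23  0.4  -0.53  2.25  1.34  0.19  0.32]
tool shift mm [ 2.9 -0.4 12. ] turn [-0.001 -0.039 -0.001] |d| 12.4 |w| 0.039
```

View pics/s13h.png

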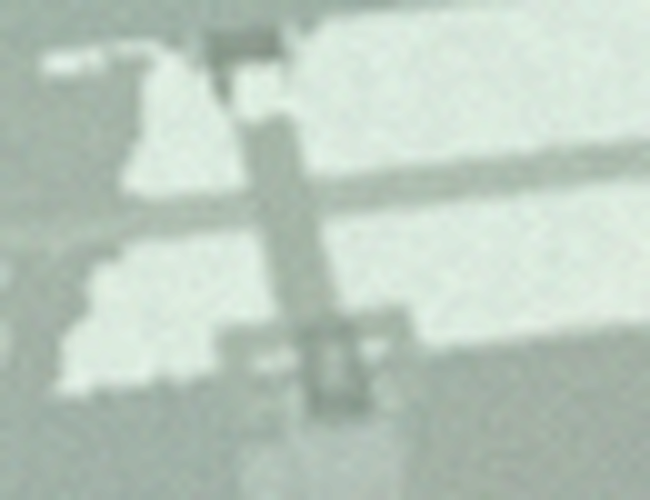

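Call:
play_rows([
  [1,0,4,0,-0.014,0,255],
  [1,0,4,0,-0.014,0,255],
  [1,0,3,0,-0.01,0,255],
  [0,0,0,0,0,0,255],
])

```text
clock: 13.8
tcp_pos: [0.5715, 0.0692, 0.0807]
orientation: [-0.32, 2.601, 0.086]
contact_force: [-0.4, -0.5, -1.8]
grip_width: 0.0156
```

Run:
```python
from h import *
st()
plan(*tcpfor((92,1.2,172),np.radians(32)))
```

```text
slotL [ 91.7   1.8 172.2] pitch 30.0 yaw -0.1 roll 0.0 F_L [-0.5 -0.3 -1.8]
clock 13.8 pos [0.5715 0.0692 0.0807] F [-0.41 -0.45 -1.8 ] M [-0.24  0.78 -0.06] grip 0.0156 q [ 0.29  0.45 -0.6   2.27  1.78  0.22 -0.1 ]
tool shift mm [-0.7 -0.8  6.1] turn [-0.    -0.035 -0.001] |d| 6.2 |w| 0.035
```

Call:
play_rows([
  [0,-0.4,2,0,-0.012,0,255],
  [0,-0.4,2,0,-0.012,0,255],
  [0,0,0,0,0,0,255],
])

```text
clock: 14.1
tcp_pos: [0.5738, 0.0689, 0.0773]
orientation: [-0.317, 2.578, 0.09]
contact_force: [-0.4, 0.3, -2.1]
grip_width: 0.0155
```

Run:
```python
from h import *
st()
plan(*tcpfor((92,1.2,170),np.radians(32)))
```

```text
slotL [ 91.6   0.9 172. ] pitch 31.3 yaw -0.1 roll 0.1 F_L [-0.4  0.4 -2.1]
clock 14.1 pos [0.5738 0.0689 0.0773] F [-0.44  0.29 -2.12] M [-0.23  0.78 -0.03] grip 0.0155 q [ 0.36  0.48 -0.67  2.28  1.91  0.27 -0.21]
tool shift mm [0.6 0.  3.8] turn [ 0.    -0.011 -0.002] |d| 3.8 |w| 0.012
```

Lower straight, in 1.5 mm steps, until contact.

Call:
play_rows([
  [0.5,0,1.4,0,-0.004,0,255],
  [0.5,0,1.4,0,-0.004,0,255],
  [0,0,0,0,0,0,255],
])

```text
clock: 14.4
tcp_pos: [0.5754, 0.0694, 0.0751]
orientation: [-0.316, 2.569, 0.091]
contact_force: [-0.9, -0.4, -1.3]
grip_width: 0.0158
```

Run:
```python
from h import *
st()
```

```text
slotL [ 92.4   1.  171.1] pitch 31.9 yaw -0.1 roll 0.0 F_L [-0.9 -0.2 -1.3]
```

Call:
play_rows([
  [1,0,1.4,0,0,0,255],
  [1,0,1.4,0,0,0,255],
  [0,0,0,0,0,0,255],
])

```text
clock: 14.7
tcp_pos: [0.5767, 0.0696, 0.0728]
orientation: [-0.316, 2.566, 0.09]
contact_force: [-1.9, -0.1, 1.2]
grip_width: 0.0157
```

Run:
```python
from h import *
st()
for n in ['scene','wrist']:
    f=grab_frame(n);save(n+'14.png',f)
    if n=='scene':
        c=f['color'][215:385,230:430];cv2.imwrite('pics/s14h.png',cv2.resize(c,None,fx=3.5,fy=3.5,interpolation=2))
```

```text
slotL [ 93.5   1.1 169.2] pitch 32.0 yaw -0.0 roll -0.0 F_L [-1.8  0.4  1.2]
```

View pics/s14h.png

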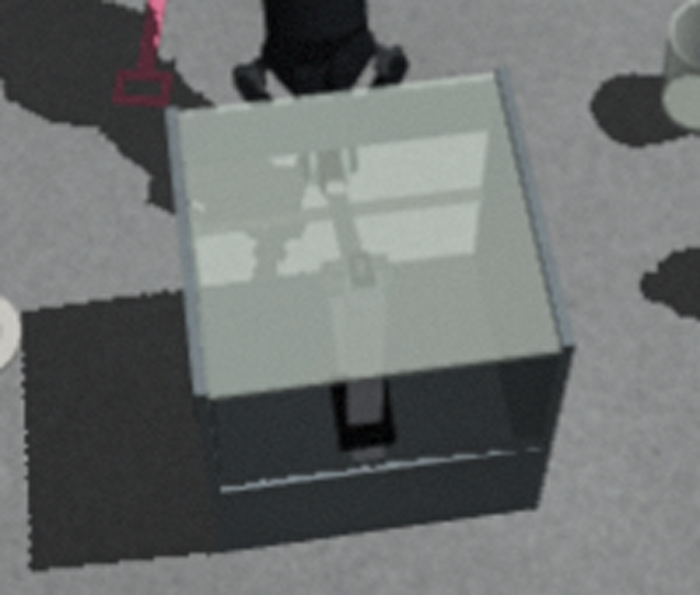

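Call:
play_rows([
  [0.6,0,1.6,0,-0.01,0,255],
  [0,0,0,0,0,0,255],
])

```text
clock: 15.0
tcp_pos: [0.5777, 0.0698, 0.072]
orientation: [-0.315, 2.554, 0.09]
contact_force: [-3.0, -0.6, 1.6]
grip_width: 0.0159
```

Run:
```python
from h import *
st(); print(r.get_obs()['moment'], LR.T@r.get_obs()['moment'])
```

```text
slotL [ 93.3   1.1 169.8] pitch 32.7 yaw 0.0 roll -0.1 F_L [-3.1  0.2  1.6]
[-0.20606086  0.46998355 -0.04981424] [-0.08535761  0.50602341 -0.04981424]
```

Call:
play_rows([
  [0,0,-0.7,0,0.004,0,255],
  [0,0,0,0,0,0,255],
])

```text
clock: 15.2
tcp_pos: [0.577, 0.0697, 0.0725]
orientation: [-0.316, 2.559, 0.09]
contact_force: [0.2, 0.1, 0.7]
grip_width: 0.0155
```

Run:
```python
from h import *
st(); print(LR.T@r.get_obs()['moment'])
```

```text
slotL [ 93.2   1.2 169.7] pitch 32.4 yaw 0.0 roll -0.1 F_L [0.2 0.  0.7]
[0.0008316  0.14630072 0.01209232]
```

Call:
play_rows([
  [0,0,0,0,0,0,240],
  [0,0,0,0,0,0,225],
  [0,0,0,0,0,0,210],
  [0,0,0,0,0,0,195],
  [0,0,0,0,0,0,180],
], force=20)

```text
clock: 15.7
tcp_pos: [0.5767, 0.0697, 0.0723]
orientation: [-0.316, 2.56, 0.09]
contact_force: [0.9, 0.8, -0.1]
grip_width: 0.0252
```

Run:
```python
from h import *
st(); print(LR.T@r.get_obs()['moment'],r.get_obs()['grip_width'])
save('w15.png',grab_frame('wrist'))
f=grab_frame('scene');c=f['color'][215:385,230:430];cv2.imwrite('pics/s15h.png',cv2.resize(c,None,fx=3.5,fy=3.5,interpolation=2))
```

```text
slotL [ 92.9   1.2 169.3] pitch 32.4 yaw -0.0 roll -0.1 F_L [ 1.1  0.6 -0.1]
[0.03604522 0.58805554 0.00553802] 0.02516326437783283
```

View pics/w15.png

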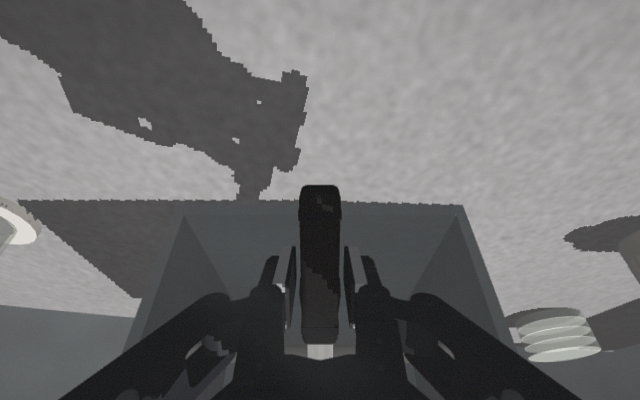

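View pics/s15h.png

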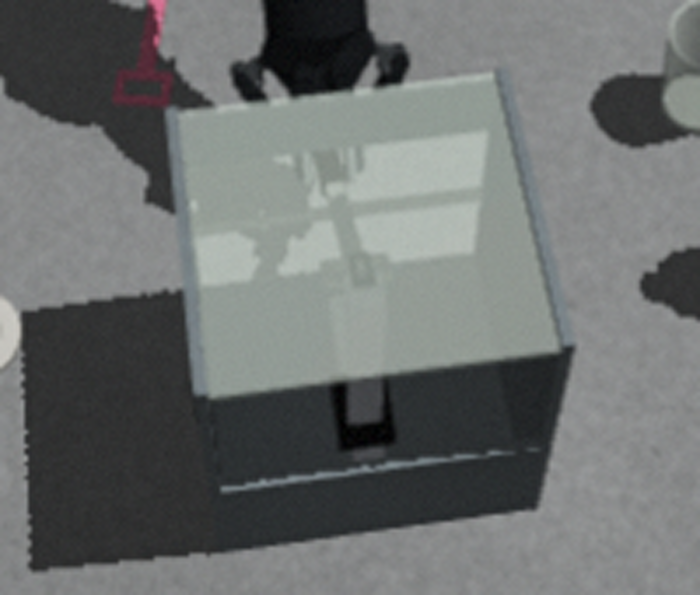

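Call:
play_rows([
  [0,0,0,0,0,0,130],
  [0,0,0,0,0,0,80],
  [0,0,0,0,0,0,40],
  [0,0,0,0,0,0,40],
  [0,0,0,0,0,0,40],
])

```text
clock: 16.3
tcp_pos: [0.5765, 0.0695, 0.072]
orientation: [-0.315, 2.561, 0.09]
contact_force: [0.1, 0.4, 0.5]
grip_width: 0.0719
```

Call:
play_rows([
  [0,0,-5,0,0,0,40],
  [0,0,-10,0,0,0,40],
  [0,0,-15,0,0,0,40],
  [0,0,-20,0,0,0,40],
  [0,0,0,0,0,0,40],
])

```text
clock: 16.8
tcp_pos: [0.5489, 0.0633, 0.1159]
orientation: [-0.315, 2.561, 0.093]
contact_force: [0.9, 0.5, 0.6]
grip_width: 0.0718
```

Run:
```python
from h import *
st(); print(LR.T@r.get_obs()['moment'],r.get_obs()['grip_width'],r.get_obs()['joints'])
save('w16.png',grab_frame('wrist'))
```

```text
slotL [ 64.5   1.5 212.8] pitch 32.3 yaw -0.1 roll 0.1 F_L [1.  0.2 0.6]
[-0.0257981   0.51012474 -0.05062602] 0.07178910030534641 [ 0.37125228  0.34857955 -0.66541652  2.32904317  1.78268208  0.19279945
 -0.11759216]
```

View pics/w16.png

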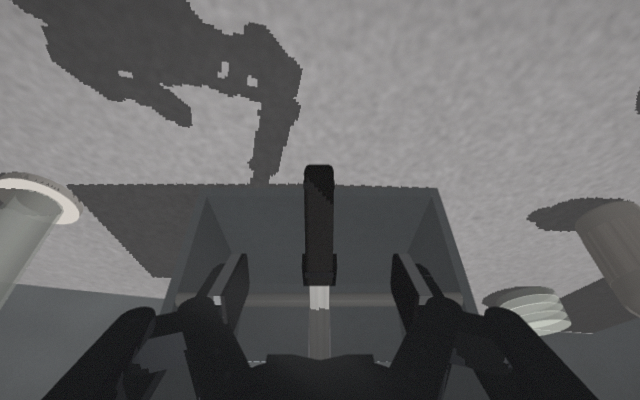

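Call:
play_rows([
  [0,0,-25,0,0,0,40],
  [0,0,-30,0,0,0,40],
  [5,0,-35,0,0.05,0,40],
  [5,0,-35,0,0.08,0,40],
  [5,0,-40,0,0.1,0,40],
])

```text
clock: 17.35
tcp_pos: [0.5088, 0.0349, 0.1843]
orientation: [-0.293, 2.651, 0.023]
contact_force: [-0.1, -0.7, 0.4]
grip_width: 0.0721
```

Call:
play_rows([
  [15,0,-25,0,0.1,0,40],
  [15,0,-20,0,0.1,0,40],
  [10,0,-20,0,0.1,0,40],
  [0,0,0,0,0,0,40],
])

```text
clock: 17.75
tcp_pos: [0.4467, 0.0224, 0.2315]
orientation: [-0.316, 2.961, -0.02]
contact_force: [0.6, -0.3, -0.4]
grip_width: 0.0721
```

Run:
```python
from h import *
import pickle
st()
for n in ['scene','top','wrist']:
    f=grab_frame(n);save(n+'17.png',f);pickle.dump(f,open(n+'17.pkl','wb'))
    if n=='scene':
        c=f['color'][255:305,300:365];cv2.imwrite('pics/s17h.png',cv2.convertScaleAbs(cv2.resize(c,None,fx=10,fy=10,interpolation=2),alpha=1.8,beta=-100))
```

```text
slotL [-17.2 -17.6 268.7] pitch 9.2 yaw -1.8 roll -1.7 F_L [ 0.5 -0.5 -0.4]
```

View pics/s17h.png

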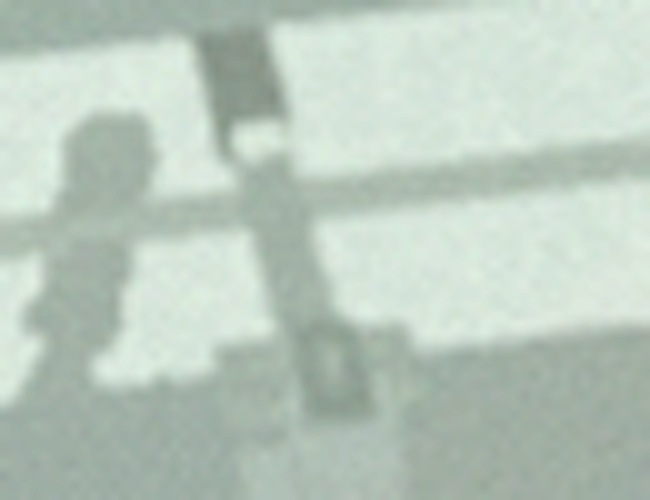

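View pics/wrist17.png

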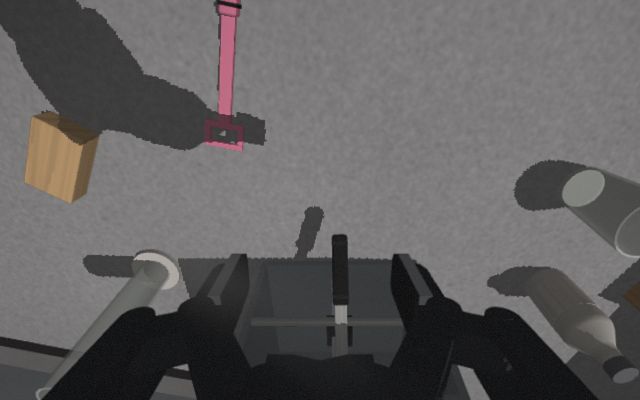

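View pics/scene17.png

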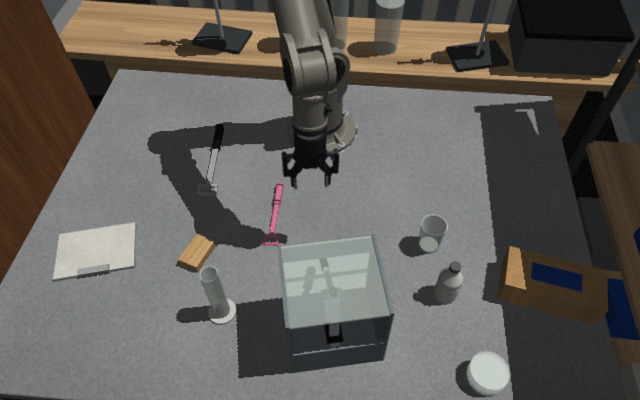

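Run:
```python
from h import *
import pickle
f=pickle.load(open('wrist17.pkl','rb'))
D=np.array([toL(dep(f,u,v)) for v in range(236,303) for u in range(333,349)])*1000
D=D[(D[:,2]>45)&(D[:,2]<140)&(abs(D[:,1])<25)]
c=np.median(D,0);print(len(D),D.min(0).round(1),D.max(0).round(1))
a=np.polyfit(D[:,0],D[:,2],1);b=np.polyfit(D[:,0],D[:,1],1)
print('pitch',np.degrees(np.arctan(a[0])),'yaw',np.degrees(np.arctan(b[0])),'y at front',b[1],'ztop at rail',np.polyval(a,5))
f=pickle.load(open('scene17.pkl','rb'));g=pickle.load(open('scene0.pkl','rb'))
st()
```

```text
1020 [-86.1  -8.5  67.7] [-21.6   8.9 109.9]
pitch 32.8687471493593 yaw -0.455684052030763 y at front -0.25260968422714464 ztop at rail 127.67729781643062
slotL [-19.4 -17.3 265.3] pitch 9.1 yaw -1.7 roll -1.7 F_L [-0.4 -0.  -0. ]
```

Run:
```python
from bench import r
print(r.hand_in(), r.get_obs()['clock'])
```

```text
the job is handed in; nothing more can be done
the job is handed in; nothing more can be done
```

The filter key is hung in the locker and the job is handed in, at about 18 s of the 69 s allowed. No verdict is reported.

**What I did:**
- I gripped the key by its rubber handle at 120 N and took it in under the lip, nose-up.
- I felt for the hook tip with about 2 N. Its upright stands about 95 mm behind the front.
- I backed off 3 mm and pressed the slot down past the keeper. The upward force rose by about 4 N, then dropped back when the rim passed.
- I laid the shaft on the rail, let go and drew the arm clear.

**Last checks:**
- **Key:** it slopes 32.9 degrees nose-up and points out within 0.5 degrees of straight. From that slope the slot centre works out at about 171 mm up.
- **Keeper:** in the scene picture it looks shut above the rim, in the same place as before. I only saw this through the clear roof and did not measure its angle.
- **Forces:** the contact force readings while touching the locker stayed below about 5 N.
- **Bystanders:** the bottle, beaker and cylinder look where they were in the last pictures. I did not re-measure them.

The arm reached its wrist and elbow limits while tilting. It still got to every pose I needed by swinging its elbow. None of my last checks failed or disagreed.

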